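# Vent the honing-oil tank's filler cap

## Robot

A 7-joint arm with a two-finger parallel gripper is mounted at the origin on a cart in front of the work surface, level with it; the furniture and walls round the work are solid. World frame = base frame: x ahead of the robot, y to its left, z up, the work surface at z = 0. Lengths are in m, angles in degrees, forces in N, time in s.
With the tool pointing down it reaches from about 0.425 to 0.875 m from the base axis. Payload 8.4 kg.
Tool frame: the origin (TCP) lies between the finger pads; the fingertips stand 14 mm ahead of it and the grasp point (between the pads) lies 5 mm behind it (robot.finger_overhang is the z of the fingertips in the tool frame, in m); z points along the fingers, y is the direction in which the jaws open and shut (so a half turn about z gives the same grasp; the last joint's range is limited). The gripper opens to 85 mm and grips with 20 to 120 N. Pads are 22 mm wide; open, the fingers measure 114 mm over their backs; the gripper's body (76 mm by 85 mm) begins 54 mm behind the grasp point. The pads swing forward as they close: fully open they stand 13 mm farther back than shut.
Start: joints at [-82.345, 19.091, 2.286, 83.961, -0.768, 76.965, -3.352], TCP at [0.15, 0.632, 0.223] pointing down, gripper open.
Joint ranges: [-147.57, 147.57], [-21.85, 119.76], [-74.77, 79.35], [14.55, 137.4], [-85.83, 265.84], [4.83, 119.75], [-152.11, 152.11]. Speed limits (degrees/s): [127.2, 127.2, 159.86, 159.86, 180, 180, 180].

## Interface

Orientations are given as a 3x3 rotation matrix whose columns are the frame's x, y, z axes.
In Python, from cell import robot gives the robot as it stands.
- The arm moves only by the tool apply_moves, never from a script. Its arguments are lists of equal length, an entry for each row: "jaw": the closure, from 0 (fully open) to 1 (shut); "delta_pos": the shift along the tool's x, y, z in mm, a list of three; "dr": the turn, a rotation vector about the tool's x, y, z in degrees, a list of three. A call has 1 to 10 rows; each row is the pose to reach, as a shift and turn from the pose measured when the call began, along the tool's axes at that moment; what a row does not reach only later rows make up. A row lasts 1/10 s, in which the tool goes at most 50 mm and 8.59 degrees, less where a joint would pass 70% of its speed; a pose out of reach is approached as far as the arm can. A call with a gripper value outside its range is refused whole. The fingers move at their own pace and stop on an object; the grip force is fixed at half the most. Time passes only in rows, so rows that repeat a pose let the fingers close. It gives the time, the measured TCP pose, the force and the opening at its end, in the units of the state.
- robot.read_state(): the state, without advancing time (a new reading comes with each control period).
- robot.read_camera(name): name is "scene" or "top" or "wrist"; returns (picture, depth): 400x640x3 uint8, red, green, blue; 400x640 float32, m along the optical axis (not along the pixel's ray), 0 where there is no reading.
- robot.camera_info(name): a dict with "fx", "fy", "cx", "cy" (pixels), "cam_to_world" (4x4, takes a point from camera to world coordinates); the wrist camera has in their place "mount" (4x4, takes a point from camera to tool coordinates, whose origin is the TCP and whose axes are the flange's). Camera axes: x right, y up, looking along -z (the intrinsics and any distortion apply to the point x, -y, -z); pixel columns grow to the right and rows downward; lengths in m; the calibration is good to about 2 mm. A picture is of the moment at which its call begins: read the wrist's pose just before it. camera_info takes no time and is no camera call.
- robot.job_done(): hands the job in, once; it reports no verdict.
The state is a dict: "time_s": time; "q": joint angles; "joint_velocities": joint speeds; "joint_torque": joint torques, N m; "tool_pos": TCP position; "eef_rot": TCP orientation; "contact_force": force on the tool from outside, world axes, zero at the start; "ft_torque": the same for the moment, N m; "gripper_width": finger opening in m.
Only numpy, scipy, OpenCV 4.12 (cv2) and the standard library are available. Lean on these libraries where they do the work, as an engineer would, in place of code of your own. Each camera call takes 0.05 s, during which the arm holds its last target.

## Task

Pick up the filler cap, screw it clockwise onto the neck of the honing-oil tank until it bottoms out and will turn no further, then back it off a quarter turn so that the tank can breathe. Finish while still holding the cap by its bar there, so that it cannot shift while the tap is opened later. Leave the sanding block, the oil can and the jar where they stand.

Things in the scene. Friction and masses are not known exactly. Their poses are not given: they have to be found in the camera images.
- filler_cap: Loose cast zinc screw cap, 200 g, bright grey metal, standing on its open rim on the bench: round fluted skirt 57 mm across, 22 mm high, a straight bar on top. Origin: centre of the open rim, on the turning axis; z up, x along the bar (both ends alike: a half turn looks and works the same). The underside of its top is 17.5 mm above the rim; two small lugs inside, 4 mm above the rim.
- cap_bar (a point): Middle of the cap's bar, where to grip it: 36 mm above the rim, on the turning axis, axes as the cap's. The bar is 16 mm wide (y), 50 mm long (x) and reaches from 22 to 45 mm above the rim. Behind the cap stands a fixed crate with a tray on it, front at x = 0.52, left end at y = 0.12, up to 0.31 high: go round its front on the way to the tank.
- oil_tank: Grey steel tank, 110 mm (x) by 140 mm (y), top plate 124 mm above the bench, screwed down by its feet, it does not move. Origin: under its centre, on the bench; its front looks to its own -x and has a level glass and a brass tap (reaching 90 mm from the centre, up to 60 mm high). An upright threaded filler neck stands in the middle of its top.
- tank_lip (a point): Centre of the upper end of the tank's filler neck, 150 mm above the bench, on the thread's axis; axes as the tank's. The neck is 26 mm high and 45 mm across over its thread; its topmost 4 mm are a plain lip tapering from 37 to 32 mm. The cap's skirt clears the thread by 1.2 to 1.5 mm all round. The cap goes over the lip at any turn and then rests on the thread.
- thread (a point): Middle of the thread on the neck, 13 mm below the lip. Right-hand, two starts: clockwise from above goes down 14.4 mm a turn; 0.9 mm of play along the axis; only friction resists (well under 1 Nm until the stop). From the bar 20 degrees clockwise of fore-and-aft (tank's x) it takes 160 degrees clockwise to get home, about the shortest way; from other starts up to a full turn.
- home (a point): Where the centre of the cap's rim is when the cap is home, 17.5 mm below the lip: the cap's top lies on the lip, a fixed stop blocks further turning, and the bar lies fore and aft, along the tank's x, in line with the tap. A quarter turn back from home the bar lies crosswise and the cap is 3 to 4.1 mm higher.
- sanding_block: Loose wooden sanding block, 62x113x31 mm, on the bench in front between the cap and the tank; origin under its centre.
- oil_can: Loose oil can with a long bent spout, 72x88x202 mm, on the bench behind the jar, to the right of the yellow crate; origin under its centre.
- shellac_jar: Loose glass jar with a metal lid, 67 mm across, 108 mm high, on the bench to the right of the cap; origin under its centre.
Things that resemble listed ones, but are neither listed nor needed, are in the scene too. Several things look just like the filler_cap: the one meant starts farthest to the robot's left.

How it is judged:
By the outcome, as a careful person would: the job done as asked, in the order asked, and still so for the second after the job is handed in, while the arm keeps its last pose, push and grip.
It also fails if it takes over 58 s, if anything falls off the work surface, if the arm or the gripper's body presses on something with over 40 N, if the wrist force passes 120 N, or if a joint passes its speed limit or range.

## Working session

There is one attempt and no reset: what is moved stays moved. The work goes in short steps, Python scripts to look and compute and a tool call to move; the robot and the scene stay as the last step left them, time stands still between calls to the robot, and variables do not carry over. Pictures are saved under pics/ and viewed, and the job is handed in when it is done.

Besides the shell and the picture viewer there is one more tool, called after ">>>" as name(argument=value, ...) on one line, values as JSON. apply_moves: Moves the arm, as the interface text tells. Its arguments: {"type":"object","properties":{"jaw":{"type":"array"},"delta_pos":{"type":"array"},"dr":{"type":"array"}},"required":["jaw","delta_pos","dr"]}

```bash
ls; mkdir -p pics
cat > h.py <<'E'
import numpy as np, cv2
from cell import robot
def grab(n,tag):
    s=robot.read_state(); p,d=robot.read_camera(n); np.savez(f'{tag}.npz',p=p,d=d,pos=s['tool_pos'],R=s['eef_rot'])
    cv2.imwrite(f'pics/{tag}.png',p[:,:,::-1]); return s,p,d
def c2w(n,s=None):
    i=robot.camera_info(n)
    if 'cam_to_world' in i: return i,np.array(i['cam_to_world'])
    T=np.eye(4);T[:3,:3]=np.array(s['eef_rot']);T[:3,3]=s['tool_pos'];return i,T@np.array(i['mount'])
def rays(n,uv,s=None):
    i,T=c2w(n,s); uv=np.atleast_2d(uv).astype(float)
    K=np.array([[i['fx'],0,i['cx']],[0,i['fy'],i['cy']],[0,0,1.]])
    dist=i.get('distortion',i.get('dist',None))
    x=cv2.undistortPoints(uv[:,None],K,None if dist is None else np.array(dist,float))[:,0]
    d=np.c_[x[:,0],-x[:,1],-np.ones(len(x))]
    return T[:3,3],d@T[:3,:3].T
def onplane(n,uv,z,s=None):
    o,d=rays(n,uv,s); return o+d*((z-o[2])/d[:,2])[:,None]
def bydepth(n,uv,dep,s=None):
    o,d=rays(n,uv,s); return o+d*np.asarray(dep).reshape(-1,1)
E
python3 - <<'E'
from h import *
for n in('scene','top','wrist'):
    s,p,d=grab(n,n+'0'); print(n,robot.camera_info(n))
print(robot.read_state(), robot.finger_overhang)
E
```

```text
pics
scene {'fx': 499.7543326725111, 'fy': 499.7543326725111, 'cx': 319.59062120245625, 'cy': 185.58772926026973, 'cam_to_world': array([[ 0.76912537,  0.34080835, -0.5406439 , -0.18652804],
       [-0.63888568,  0.4318115 , -0.63668196, -0.88323175],
       [ 0.01646972,  0.8350979 ,  0.54985475,  0.81707194],
       [ 0.        ,  0.        ,  0.        ,  1.        ]])}
top {'fx': 407.16405395103055, 'fy': 407.16405395103055, 'cx': 322.79509827167226, 'cy': 202.1839771435184, 'cam_to_world': array([[-0.00350107,  0.9970023 , -0.07729272,  0.38215694],
       [-0.99997498, -0.00396568, -0.00585832, -0.0762725 ],
       [-0.00614728,  0.07727028,  0.99699123,  1.37364177],
       [ 0.        ,  0.        ,  0.        ,  1.        ]])}
wrist {'fx': 360.6178201976105, 'fy': 360.6178201976105, 'cx': 318.39244296717106, 'cy': 193.4886415316687, 'mount': array([[-1.93562777e-04,  9.62218614e-01,  2.72277984e-01,
         6.94074211e-02],
       [ 9.99999354e-01,  4.91120109e-04, -1.02469636e-03,
        -7.79868631e-04],
       [-1.11970311e-03,  2.72277610e-01, -9.62218088e-01,
        
[... 238 characters left out ...]
), 'joint_velocities': array([ 0.04809371, -0.09331608, -0.03577752, -0.1651264 ,  0.01684958,
       -0.05425833,  0.04863689]), 'joint_torque': array([ 3.41728097e-03, -6.59035349e+01,  1.36783876e+00, -4.05873156e+01,
        1.69573881e-02,  9.68515989e-03, -6.97844735e-05]), 'tool_pos': array([0.1499113 , 0.63211197, 0.22225441]), 'eef_rot': array([[-9.73002424e-01,  2.30794798e-01, -2.12025959e-04],
       [ 2.30794886e-01,  9.73001712e-01, -1.17860492e-03],
       [-6.57142627e-05, -1.19571995e-03, -9.99999283e-01]]), 'contact_force': array([ 0.97382463, -0.22824542,  0.42110707]), 'ft_torque': array([ 0.01290949, -0.00460211,  0.00112055]), 'gripper_width': 0.08530687450846978} 0.014
```

View pics/scene0.png

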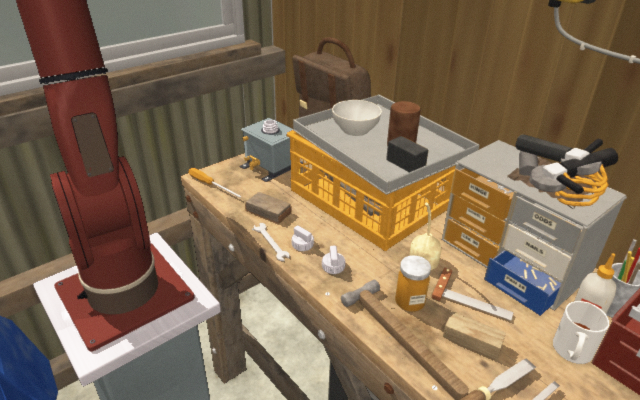

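View pics/top0.png

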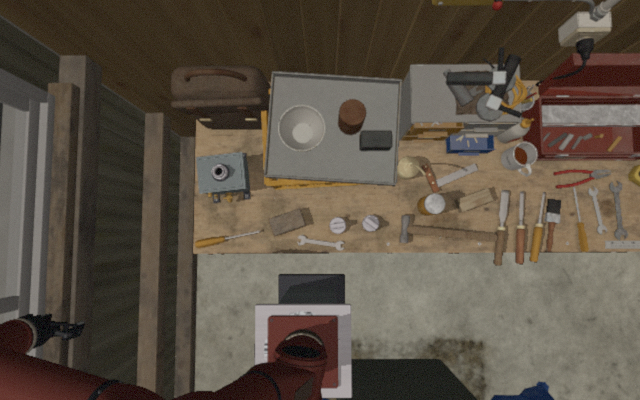

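View pics/wrist0.png

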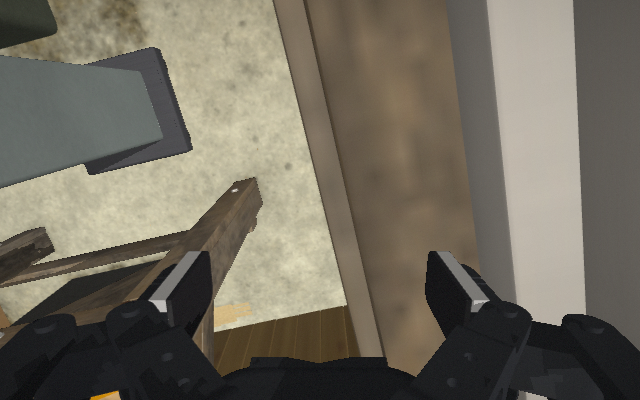

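Run:
```python
from h import *
a=cv2.imread('pics/top0.png'); b=cv2.imread('pics/scene0.png')
c1=cv2.resize(a[140:260,190:390],(800,480),interpolation=cv2.INTER_CUBIC); cv2.imwrite('pics/top0c.png',c1)
c2=cv2.resize(b[100:290,220:370],(600,760)[:2],interpolation=cv2.INTER_CUBIC)
c2=cv2.resize(b[105:280,220:380],(548,600),interpolation=cv2.INTER_CUBIC); cv2.imwrite('pics/scene0c.png',c2)
```

```text
(no output)
```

View pics/top0c.png

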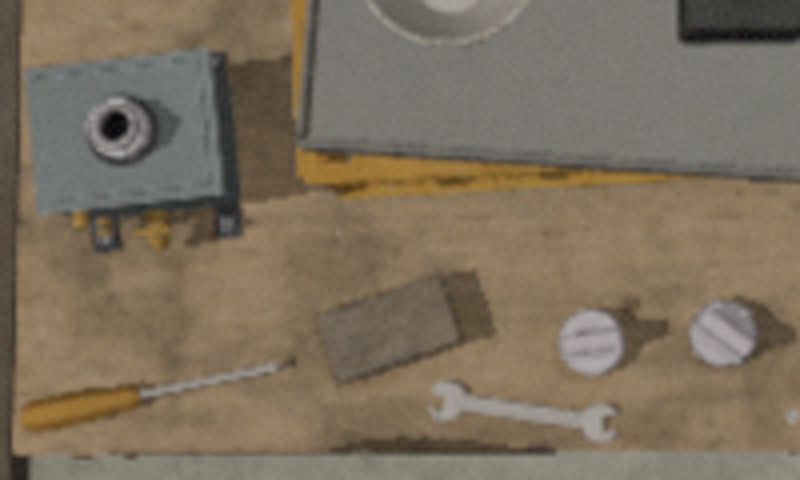

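View pics/scene0c.png

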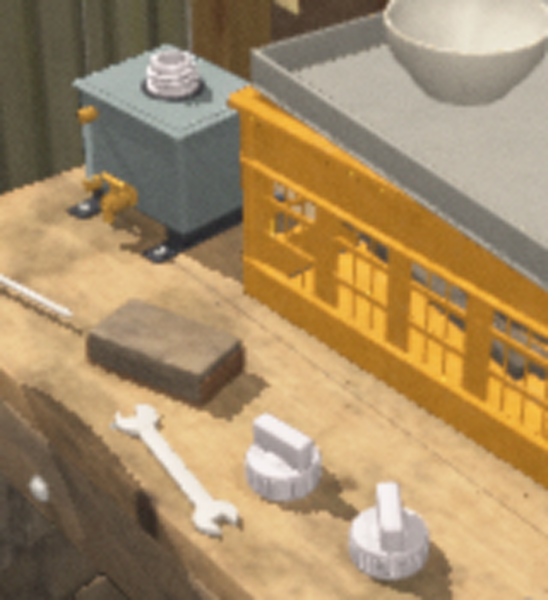

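Run:
```python
from h import *
for n in('top','scene'):
    z=np.load(n+'0.npz'); d=z['d']; v,u=np.mgrid[0:400,0:640]
    P=bydepth(n,np.c_[u.ravel(),v.ravel()],d.ravel()); ok=d.ravel()>0
    P=P[ok]
    np.save(n+'_cloud.npy',P); pu=np.c_[u.ravel(),v.ravel()][ok]
    c0=onplane(n,[(338,226) if n=='top' else (302,240)],0.03)[0]; t0=onplane(n,[(220,172) if n=='top' else (269,127)],0.145)[0]
    print(n,c0,t0)
    def rep(m,name):
        Q=P[m]; 
        if len(Q)<5: print(name,len(Q));return
        r=cv2.minAreaRect((Q[:,:2]*1000).astype(np.float32)); print(name,len(Q),Q.mean(0).round(4),np.percentile(Q[:,2],[5,50,95]).round(4),r)
    near=lambda c,r:np.hypot(P[:,0]-c[0],P[:,1]-c[1])<r
    rep(near(c0,.04)&(P[:,2]>.034)&(P[:,2]<.06),'bar')
    rep(near(c0,.04)&(P[:,2]>.012)&(P[:,2]<.06),'cap')
    rep(near(t0,.05)&(P[:,2]>.14)&(P[:,2]<.17),'lip')
    rep(near(t0,.05)&(P[:,2]>.13)&(P[:,2]<.17),'neck')
    rep(near(t0,.12)&(P[:,2]>.115)&(P[:,2]<.13),'plate')
    rep(near((c0+t0)/2,.18)&(P[:,2]>.025)&(P[:,2]<.04)&~near(c0,.06)&~near(t0,.13),'block')
```

```text
top [ 0.40743371 -0.11819131  0.03      ] [0.57095951 0.24404235 0.145     ]
bar 73 [ 0.41   -0.1149  0.0439] [0.0393 0.0444 0.0488] ((409.827880859375, -115.00716400146484), (15.487248420715332, 47.8301887512207), 8.806463241577148)
cap 216 [ 0.4096 -0.1146  0.029 ] [0.0177 0.0231 0.0471] ((409.3414306640625, -115.23746490478516), (53.211673736572266, 49.817718505859375), 89.53881072998047)
lip 104 [0.5727 0.2488 0.1464] [0.141  0.1461 0.1525] ((572.9039916992188, 249.83273315429688), (40.59748458862305, 43.17725372314453), 1.0043197870254517)
neck 170 [0.5726 0.2499 0.1422] [0.1323 0.1427 0.1517] ((575.1835327148438, 245.95668029785156), (42.46358108520508, 80.04031372070312), 34.20313262939453)
plate 1556 [0.5722 0.249  0.1222] [0.1181 0.1222 0.1267] ((572.8638305664062, 250.1431884765625), (115.66522216796875, 146.17010498046875), 6.4351887702941895)
block 647 [0.4322 0.0467 0.0315] [0.0266 0.0311 0.0386] ((462.66021728515625, 0.7444076538085938), (158.57513427734375, 221.47227478027344), 3.122401237487793)
scene [ 0.39818795 -0.13199793  0.03      ] [0.55831525 0.23087993 0.145 
[... 248 characters left out ...]
02500915527344), (43.06962203979492, 55.260711669921875), 40.60188674926758)
lip 87 [0.571  0.2456 0.1462] [0.1408 0.1465 0.1512] ((572.6271362304688, 244.84146118164062), (38.40190505981445, 41.05732345581055), 64.40489196777344)
neck 137 [0.57   0.2435 0.1422] [0.1309 0.1428 0.1506] ((572.7548217773438, 246.7430419921875), (40.43528747558594, 42.1901741027832), 54.742000579833984)
plate 685 [0.5603 0.2414 0.1228] [0.1192 0.1228 0.1265] ((574.5821533203125, 248.44471740722656), (121.94428253173828, 149.6090087890625), 5.045097827911377)
block 769 [0.4547 0.0367 0.0312] [0.0263 0.0311 0.0381] ((487.1138916015625, 39.8240966796875), (239.17758178710938, 238.73153686523438), 64.82047271728516)
```

```bash
cat >> h.py <<'E'
def rel(target,theta=None,s=None):
    """tool-frame shift mm and dr z for a tool pointing straight down with y axis at theta deg"""
    from scipy.spatial.transform import Rotation as Ro
    s=s or robot.read_state(); R=np.array(s['eef_rot']); 
    dp=R.T@(np.array(target)-s['tool_pos'])*1000
    th=np.degrees(np.arctan2(R[1,1],R[0,1]))
    if theta is None: theta=th
    t=np.radians(theta); Rt=np.array([[-np.sin(t),np.cos(t),0],[np.cos(t),np.sin(t),0],[0,0,-1.]])
    return dp.round(1),Ro.from_matrix(R.T@Rt).as_rotvec(degrees=True).round(2)
def show():
    s=robot.read_state(); R=np.array(s['eef_rot']); print('t',round(s['time_s'],2),'pos',s['tool_pos'].round(4),'th',np.degrees(np.arctan2(R[1,1],R[0,1])).round(2),'tilt',R[:,2].round(4),'F',np.round(s['contact_force'],1),'M',np.round(s['ft_torque'],2),'w',round(s['gripper_width'],4),'q',np.round(s['q'],1))
E
sed -i 's/Rt=np.array.*/Rt=np.array([[-np.sin(t),np.cos(t),0],[np.cos(t),np.sin(t),0],[0,0,-1.]])/' h.py
python3 - <<'E'
from h import *
P=np.vstack([np.load('top_cloud.npy'),np.load('scene_cloud.npy')])
# obstacles map z max
for x0 in np.arange(0.25,0.85,.05):
    print(round(x0,2),[round(float(np.max(P[(abs(P[:,0]-x0)<.025)&(abs(P[:,1]-y0)<.025)][:,2],initial=-1)),2) for y0 in np.arange(.55,-.26,-.05)])
show()
for t,th in(((0.33,0.43,.24),55),((0.45,.13,.24),25),((.43,-.116,.2),8)): print(rel(t,th))
E
```

```text
0.25 [-0.9, -0.91, -0.9, -0.91, -0.91, -0.9, -0.9, -0.91, -0.91, -0.9, -0.91, -0.9, -0.91, -0.91, -0.91, -0.91, -0.9]
0.3 [-1.0, -1.0, -0.92, -0.9, 0.0, 0.0, 0.01, 0.0, 0.0, 0.01, 0.01, 0.01, 0.01, 0.01, 0.01, 0.0, 0.01]
0.35 [-0.91, -0.91, -0.91, -0.91, 0.03, 0.03, 0.03, 0.02, 0.01, 0.01, 0.01, 0.01, 0.01, 0.01, 0.01, 0.01, 0.01]
0.4 [-0.91, -0.91, -1.0, -1.0, 0.01, 0.01, 0.02, 0.02, 0.02, 0.04, 0.04, 0.04, 0.01, 0.05, 0.05, 0.05, 0.05]
0.45 [-1.0, -1.0, -1.0, -1.0, 0.01, 0.01, 0.01, 0.01, 0.01, 0.04, 0.04, 0.04, 0.01, 0.03, 0.03, 0.05, 0.05]
0.5 [-1.0, -1.0, -1.0, -1.0, 0.01, 0.13, 0.13, 0.12, 0.12, 0.19, 0.19, 0.01, 0.01, 0.01, 0.01, 0.23, 0.23]
0.55 [-0.91, -0.91, -0.91, -0.91, 0.01, 0.13, 0.16, 0.13, 0.12, 0.23, 0.23, 0.23, 0.23, 0.23, 0.23, 0.23, 0.23]
0.6 [-0.9, -0.91, -0.91, -0.91, 0.12, 0.13, 0.16, 0.13, 0.12, 0.23, 0.26, 0.26, 0.26, 0.2, 0.2, 0.25, 0.25]
0.65 [-0.9, -0.91, -0.91, -0.91, 0.01, 0.12, 0.13, 0.13, 0.01, 0.23, 0.26, 0.24, 0.26, 0.26, 0.31, 0.25, 0.26]
0.7 [-0.91, -0.91, -0.91, -0.91, 0.29, 0.3, 0.29, 0.01, 0.3, 0.23, 0.26, 0.24, 0.26, 0.31, 0.31, 0.31, 0.2]
0.75 [-0.91, -0.91, -0.91, -0.91, 0.3, 0.3, 0.3, 0.3, 0.3, 0.3, 0.26, 0.26, 0.26, 0.31, 0.31, 0.31, 0.2]
0.8 [-1.0, -1.0, -1.0, -1.0, 0.3, 0.35, 0.37, 0.37, 0.36, 0.3, 0.23, 0.2, 0.2, 0.2, 0.2, 0.2, 0.22]
t 0.15 pos [0.1499 0.6321 0.2223] th 76.66 tilt [-2.0e-04 -1.2e-03 -1.0e+00] F [ 1.  -0.2  0.4] M [ 0.01 -0.    0.  ] w 0.0853 q [-82.3  19.1   2.3  84.   -0.8  77.   -3.4]
(array([-221.9, -155.1,  -17.5]), array([-7.000e-02,  2.000e-02,  2.166e+01]))
(array([-407.9, -419.3,  -17.2]), array([-6.000e-02,  3.000e-02,  5.166e+01]))
(array([-445.2, -663.2,   23.1]), array([-6.000e-02,  4.000e-02,  6.866e+01]))
```

>>> apply_moves(jaw=[0,0,0,0,0,0,0,0,0,0], delta_pos=[[-222,-155,-18],[-222,-155,-18],[-222,-155,-18],[-222,-155,-18],[-222,-155,-18],[-222,-155,-18],[-408,-419,-18],[-408,-419,-18],[-408,-419,-18],[-408,-419,-18]], dr=[[0,0,22],[0,0,22],[0,0,22],[0,0,22],[0,0,22],[0,0,22],[0,0,52],[0,0,52],[0,0,52],[0,0,52]])

```text
time_s: 1.15
tool_pos: [0.4048, 0.2424, 0.2405]
eef_rot: [[-0.412, 0.911, -0.0], [0.911, 0.412, -0.001], [-0.001, -0.001, -1.0]]
contact_force: [1.6, -0.5, 0.1]
gripper_width: 0.0849
```

Run:
```python
from h import *
show()
for t,th in(((0.45,.1,.24),20),((.435,-.116,.2),8)): print(rel(t,th))
P=np.vstack([np.load('top_cloud.npy'),np.load('scene_cloud.npy')])
for z0 in(.2,.25,.28,.3,.32,.34):
    m=(abs(P[:,1]-.25)<.1)&(P[:,0]>.62)&(P[:,0]<.9)&(P[:,2]>z0)
    print(z0,np.percentile(P[m,0],[0,1,5]).round(3) if m.any() else None)
```

```text
t 1.15 pos [0.4048 0.2424 0.2405] th 24.34 tilt [-4.e-04 -1.e-03 -1.e+00] F [ 1.6 -0.5  0.1] M [ 0.02 -0.01  0.01] w 0.0849 q [-59.7  -3.5  22.6 107.1   1.4  76.2 -13.2]
(array([-148.4,  -17.5,    0.7]), array([-0.04,  0.05,  4.34]))
(array([-339. , -120.1,   40.9]), array([-0.04,  0.05, 16.34]))
0.2 [0.719 0.723 0.728]
0.25 [0.719 0.723 0.727]
0.28 [0.719 0.723 0.729]
0.3 [0.727 0.734 0.741]
0.32 [0.787 0.789 0.79 ]
0.34 [0.787 0.789 0.79 ]
```

>>> apply_moves(jaw=[0,0,0,0,0,0,0,0,0,0], delta_pos=[[-148,-18,0],[-148,-18,0],[-148,-18,0],[-148,-18,0],[-339,-120,41],[-339,-120,41],[-339,-120,41],[-339,-120,41],[-339,-120,41],[-339,-120,41]], dr=[[0,0,4],[0,0,4],[0,0,4],[0,0,4],[0,0,16],[0,0,16],[0,0,16],[0,0,16],[0,0,16],[0,0,16]])

```text
time_s: 2.15
tool_pos: [0.4342, -0.1189, 0.1995]
eef_rot: [[-0.14, 0.99, -0.001], [0.99, 0.14, -0.001], [-0.001, -0.001, -1.0]]
contact_force: [-0.5, 0.5, -0.7]
gripper_width: 0.0856
```

Run:
```python
from h import *
show()
s,p,d=grab('wrist','w1')
i,T=c2w('wrist',s)
P=np.array([.410,-.116,.045]);c=np.linalg.inv(T)@np.r_[P,1]
print(i['cx']+i['fx']*c[0]/-c[2], i['cy']-i['fy']*c[1]/-c[2])
```

```text
t 2.15 pos [ 0.4342 -0.1189  0.1995] th 8.03 tilt [-9.e-04 -8.e-04 -1.e+00] F [-0.5  0.5 -0.7] M [ 0.02 -0.01 -0.03] w 0.0856 q [-40.8  -8.7  47.1 114.    6.7  72.1  11.9]
291.8209803090909 166.64466307202665
```

View pics/w1.png

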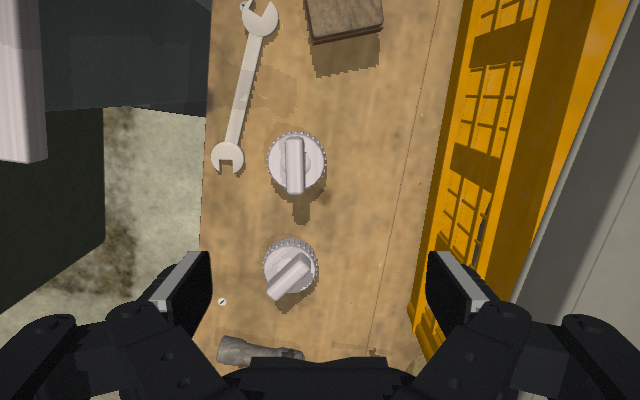

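```bash
cat >> h.py <<'E'
def bar(tag,c0,z0=0.0,n='wrist'):
    zz=np.load(tag+'.npz'); s=dict(tool_pos=zz['pos'],eef_rot=zz['R']); d=zz['d']; v,u=np.mgrid[0:400,0:640]
    uv=np.c_[u.ravel(),v.ravel()]; P=bydepth(n,uv,d.ravel(),s)
    m=(d.ravel()>0)&(np.hypot(P[:,0]-c0[0],P[:,1]-c0[1])<.036)&(P[:,2]>z0+.038)&(P[:,2]<z0+.055)
    Q=onplane(n,uv[m],z0+.045,s); r=cv2.minAreaRect((Q[:,:2]*1000).astype(np.float32))
    print('bar',m.sum(),uv[m].mean(0),P[m].mean(0).round(4),np.median(P[m,2]).round(4),Q.mean(0).round(4),r)
    m=(d.ravel()>0)&(np.hypot(P[:,0]-c0[0],P[:,1]-c0[1])<.036)&(P[:,2]>z0+.015)&(P[:,2]<z0+.03)
    print('skirt',P[m].mean(0).round(4),np.median(P[m,2]))
E
python3 - <<'E'
from h import *
bar('w1',(.41,-.116))
p=cv2.imread('pics/w1.png'); cv2.imwrite('pics/w1c.png',cv2.resize(p[115:215,240:350],(660,600),interpolation=cv2.INTER_CUBIC))
E
```

```text
bar 1028 [294.38229572 165.88035019] [ 0.4121 -0.1152  0.0449] 0.0452 [ 0.4121 -0.1152  0.045 ] ((412.2326965332031, -115.64752197265625), (15.95164966583252, 49.206912994384766), 8.529068946838379)
skirt [ 0.4127 -0.1139  0.022 ] 0.022104418412341897
```

View pics/w1c.png

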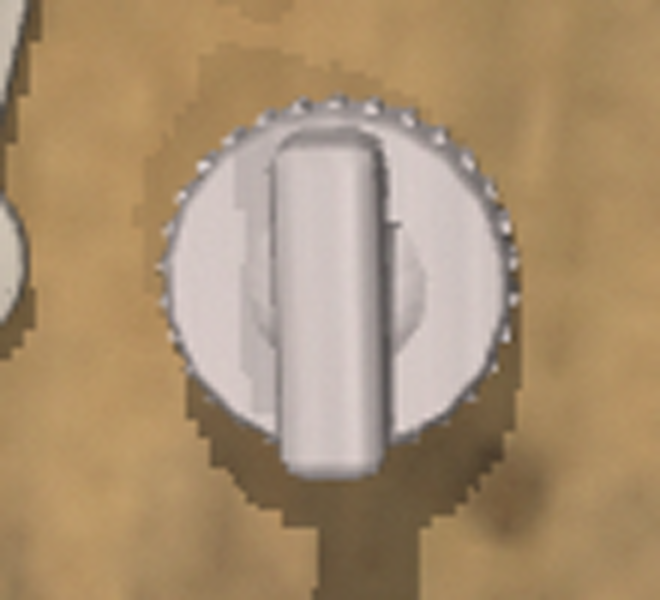

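Run:
```python
from h import *
z=np.load('w1.npz'); s=dict(tool_pos=z['pos'],eef_rot=z['R']); r=163
us=np.arange(266,330,2)
P=bydepth('wrist',np.c_[us,0*us+r],z['d'][r,us],s); print(np.c_[us,P.round(4)])
print(rel((.4122,-.1155,.11),8.5)); print(rel((.4122,-.1155,.040),8.5))
```

```text
[[ 2.660e+02  3.822e-01 -1.256e-01 -8.000e-04]
 [ 2.680e+02  3.865e-01 -1.210e-01  1.990e-02]
 [ 2.700e+02  3.885e-01 -1.203e-01  2.190e-02]
 [ 2.720e+02  3.904e-01 -1.200e-01  2.230e-02]
 [ 2.740e+02  3.922e-01 -1.198e-01  2.180e-02]
 [ 2.760e+02  3.941e-01 -1.194e-01  2.250e-02]
 [ 2.780e+02  3.958e-01 -1.194e-01  2.150e-02]
 [ 2.800e+02  3.978e-01 -1.188e-01  2.280e-02]
 [ 2.820e+02  3.996e-01 -1.186e-01  2.280e-02]
 [ 2.840e+02  4.015e-01 -1.181e-01  2.390e-02]
 [ 2.860e+02  4.047e-01 -1.135e-01  4.520e-02]
 [ 2.880e+02  4.064e-01 -1.132e-01  4.540e-02]
 [ 2.900e+02  4.081e-01 -1.128e-01  4.620e-02]
 [ 2.920e+02  4.098e-01 -1.125e-01  4.640e-02]
 [ 2.940e+02  4.115e-01 -1.123e-01  4.620e-02]
 [ 2.960e+02  4.132e-01 -1.120e-01  4.650e-02]
 [ 2.980e+02  4.149e-01 -1.121e-01  4.520e-02]
 [ 3.000e+02  4.165e-01 -1.121e-01  4.350e-02]
 [ 3.020e+02  4.183e-01 -1.118e-01  4.410e-02]
 [ 3.040e+02  4.240e-01 -5.130e-02  3.507e-01]
 [ 3.060e+02  4.215e-01 -1.151e-01  2.460e-02]
 [ 3.080e+02  4.234e-01 -1.150e-01  2.410e-02]
 [ 3.100e+02  4.252e-01 -1.151e-01  2.230e-02]
 [ 3.120e+02  4.270e-01 -1.150e-01  2.130e-02]
 [ 3.140e+02  4.288e-01 -1.145e-01  2.250e-02]
 [ 3.160e+02  4.307e-01 -1.144e-01  2.170e-02]
 [ 3.180e+02  4.325e-01 -1.142e-01  2.140e-02]
 [ 3.200e+02  4.343e-01 -1.137e-01  2.250e-02]
 [ 3.220e+02  4.362e-01 -1.138e-01  2.080e-02]
 [ 3.240e+02  4.381e-01 -1.136e-01  2.070e-02]
 [ 3.260e+02  4.408e-01 -1.170e-01  1.300e-03]
 [ 3.280e+02  4.428e-01 -1.167e-01  9.000e-04]]
(array([  4.4, -22.1,  89.7]), array([-0.04,  0.02, -0.32]))
(array([  4.4, -22. , 159.7]), array([-0.04,  0.02, -0.32]))
```

>>> apply_moves(jaw=[0,0,0,0,0,0,0], delta_pos=[[4,-22,40],[4.4,-22,80],[4.4,-22,115],[4.4,-22,140],[4.4,-22,152],[4.4,-22,158.5],[4.4,-22,158.5]], dr=[[0,0,-0.3],[0,0,-0.3],[0,0,-0.3],[0,0,-0.3],[0,0,-0.3],[0,0,-0.3],[0,0,-0.3]])

```text
time_s: 2.9
tool_pos: [0.4121, -0.1146, 0.0408]
eef_rot: [[-0.149, 0.989, -0.002], [0.989, 0.149, -0.001], [-0.001, -0.002, -1.0]]
contact_force: [-0.2, -0.9, -0.7]
gripper_width: 0.0851
```

Run:
```python
from h import *
show()
print(rel((.4122,-.1155,.041),8.5))
```

```text
t 2.9 pos [ 0.4121 -0.1146  0.0408] th 8.58 tilt [-2.2e-03 -9.0e-04 -1.0e+00] F [-0.2 -0.9 -0.7] M [-0.02 -0.03 -0.03] w 0.0851 q [-40.3   4.7  52.5 127.   -4.7  50.4  23.6]
(array([-1. , -0. , -0.2]), array([-0.13,  0.03,  0.08]))
```

Reached exactly; close.

>>> apply_moves(jaw=[0.4,0.7,1,1,1,1,1,1,1,1], delta_pos=[[-1,0,0],[-1,0,0],[-1,0,0],[-1,0,0],[-1,0,0],[-1,0,0],[-1,0,0],[-1,0,0],[-1,0,0],[-1,0,0]], dr=[[0,0,0],[0,0,0],[0,0,0],[0,0,0],[0,0,0],[0,0,0],[0,0,0],[0,0,0],[0,0,0],[0,0,0]])

```text
time_s: 3.9
tool_pos: [0.4122, -0.1156, 0.0408]
eef_rot: [[-0.149, 0.989, -0.002], [0.989, 0.149, -0.001], [-0.001, -0.002, -1.0]]
contact_force: [0.1, 0.1, 0.1]
gripper_width: -0.0001
```

Run:
```python
from h import *
show()
grab('wrist','w2')
print(rel((.4122,-.1155,.20),8.5))
```

```text
t 3.9 pos [ 0.4122 -0.1156  0.0408] th 8.57 tilt [-0.0022 -0.001  -1.    ] F [0.1 0.1 0.1] M [-0.03 -0.   -0.05] w -0.0001 q [-40.3   4.8  52.6 127.   -4.8  50.4  23.9]
(array([  -0. ,   -0.4, -159.2]), array([-0.13,  0.04,  0.07]))
```

View pics/w2.png

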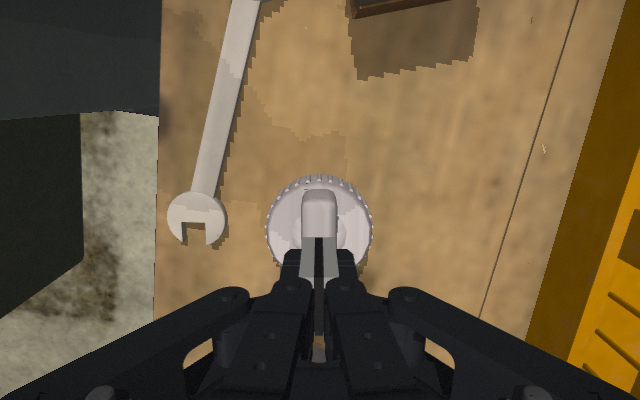

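Run:
```python
from h import *
p=cv2.imread('pics/w2.png'); cv2.imwrite('pics/w2c.png',cv2.resize(p[165:375,220:420],(570,600),interpolation=cv2.INTER_CUBIC))
z=np.load('w2.npz'); s=dict(tool_pos=z['pos'],eef_rot=z['R'])
for v in (200,225,245,260,275,290):
  for u in (290,308,313,320,326,332,350):
    print(v,u,bydepth('wrist',[(u,v)],[z['d'][v,u]],s)[0].round(4))
```

```text
200 290 [ 0.3951 -0.1009  0.0219]
200 308 [ 0.4036 -0.0932  0.0427]
200 313 [ 0.4057 -0.0928  0.0431]
200 320 [ 0.4087 -0.0923  0.0431]
200 326 [ 0.4112 -0.0917  0.044 ]
200 332 [ 0.4139 -0.0919  0.0419]
200 350 [ 0.4243 -0.0963  0.0223]
225 290 [ 0.3968 -0.1136  0.0226]
225 308 [ 0.4052 -0.1036  0.0455]
225 313 [ 0.4073 -0.1031  0.0458]
225 320 [ 0.4103 -0.1026  0.0461]
225 326 [ 0.4128 -0.1021  0.0462]
225 332 [ 0.4154 -0.1021  0.0454]
225 350 [ 0.4265 -0.1091  0.0225]
245 290 [ 0.3982 -0.124   0.0232]
245 308 [ 0.4059 -0.1055  0.0622]
245 313 [ 0.4079 -0.1055  0.0613]
245 320 [ 0.4106 -0.1051  0.0614]
245 326 [ 0.4129 -0.1048  0.0613]
245 332 [ 0.4153 -0.1047  0.0607]
245 350 [ 0.4285 -0.1201  0.0219]
260 290 [ 0.3998 -0.1112  0.0655]
260 308 [ 0.4063 -0.1062  0.0737]
260 313 [ 0.4081 -0.1054  0.0747]
260 320 [ 0.4106 -0.1057  0.0733]
260 326 [ 0.4127 -0.1049  0.0742]
260 332 [ 0.4147 -0.1042  0.0751]
260 350 [ 0.4225 -0.1072  0.0666]
275 290 [ 0.4007 -0.1107  0.0779]
275 308 [ 0.4066 -0.1055  0.0859]
275 313 [ 0.4083 -0.1058  0.0848]
275 320 [ 0.4105 -0.105   0.0856]
275 326 [ 0.4125 -0.1049  0.0853]
275 332 [ 0.4144 -0.1046  0.0853]
275 350 [ 0.4213 -0.1069  0.0791]
290 290 [ 0.4015 -0.1056  0.0962]
290 308 [ 0.4068 -0.1045  0.0966]
290 313 [ 0.4089 -0.1096  0.0877]
290 320 [ 0.4112 -0.1096  0.0871]
290 326 [ 0.4121 -0.1037  0.0967]
290 332 [ 0.4139 -0.1038  0.0961]
290 350 [ 0.4192 -0.1029  0.0963]
```

View pics/w2c.png

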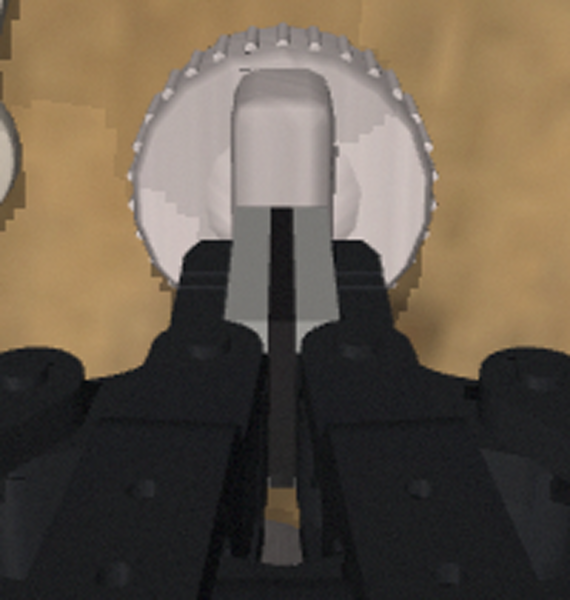

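Run:
```python
from h import *
z=np.load('w2.npz'); s=dict(tool_pos=z['pos'],eef_rot=z['R'])
for u in(308,330):
  for v in range(228,262,2):
    P=bydepth('wrist',[(u,v)],[z['d'][v,u]],s)[0]; print(u,v,P.round(4),'in tool',(np.array(z['R']).T@(P-z['pos'])).round(4))
s,p,d=grab('scene','s2')
i,T=c2w('scene')
for P in((.4122,-.1155,.0408),(.4122,-.1155,.027),(.4122,-.1155,.055)):
    c=np.linalg.inv(T)@np.r_[P,1];print(i['cx']+i['fx']*c[0]/-c[2], i['cy']-i['fy']*c[1]/-c[2])
cv2.imwrite('pics/s2c.png',cv2.resize(p[170:290,240:380,::-1],(700,600),interpolation=cv2.INTER_CUBIC))
```

```text
308 228 [ 0.4054 -0.1052  0.0449] in tool [ 0.0113 -0.0052 -0.0042]
308 230 [ 0.4055 -0.1059  0.0453] in tool [ 0.0105 -0.0052 -0.0045]
308 232 [ 0.4056 -0.1065  0.0462] in tool [ 0.01   -0.0052 -0.0055]
308 234 [ 0.4058 -0.1079  0.045 ] in tool [ 0.0085 -0.0052 -0.0042]
308 236 [ 0.4059 -0.109   0.0446] in tool [ 0.0074 -0.0053 -0.0038]
308 238 [ 0.4057 -0.1055  0.0551] in tool [ 0.0109 -0.005  -0.0144]
308 240 [ 0.4058 -0.1059  0.0563] in tool [ 0.0105 -0.0049 -0.0156]
308 242 [ 0.4058 -0.1056  0.0589] in tool [ 0.0108 -0.0049 -0.0181]
308 244 [ 0.4059 -0.1058  0.0604] in tool [ 0.0105 -0.0048 -0.0196]
308 246 [ 0.406  -0.1057  0.0627] in tool [ 0.0107 -0.0048 -0.0219]
308 248 [ 0.406  -0.1061  0.0636] in tool [ 0.0103 -0.0047 -0.0228]
308 250 [ 0.406  -0.1054  0.0668] in tool [ 0.0109 -0.0046 -0.026 ]
308 252 [ 0.4061 -0.1054  0.0687] in tool [ 0.011  -0.0046 -0.0279]
308 254 [ 0.4062 -0.1058  0.0694] in tool [ 0.0105 -0.0046 -0.0287]
308 256 [ 0.4062 -0.106   0.0708] in tool [ 0.0104 -0.0045 -0.0301]
308 258 [ 0.4063 -0.1059  0.0725] in tool [ 0.0104 -0.0045 -0.0318]
308 260 [ 0.
[... 621 characters left out ...]
045  0.0605] in tool [ 0.0106  0.0039 -0.0198]
330 246 [ 0.4145 -0.105   0.0614] in tool [ 0.0101  0.0038 -0.0206]
330 248 [ 0.4143 -0.1043  0.0647] in tool [ 0.0108  0.0037 -0.0239]
330 250 [ 0.4143 -0.1046  0.0659] in tool [ 0.0105  0.0037 -0.0251]
330 252 [ 0.4144 -0.105   0.0668] in tool [ 0.0101  0.0037 -0.026 ]
330 254 [ 0.4142 -0.1043  0.0701] in tool [ 0.0108  0.0036 -0.0293]
330 256 [ 0.4142 -0.1045  0.0714] in tool [ 0.0106  0.0035 -0.0306]
330 258 [ 0.4141 -0.1046  0.0728] in tool [ 0.0105  0.0035 -0.0321]
330 260 [ 0.4141 -0.1046  0.0745] in tool [ 0.0106  0.0034 -0.0337]
302.3395112465607 231.03171561782605
302.3533982869723 235.3740120790074
302.3250430425005 226.50769686161638
```

View pics/s2c.png

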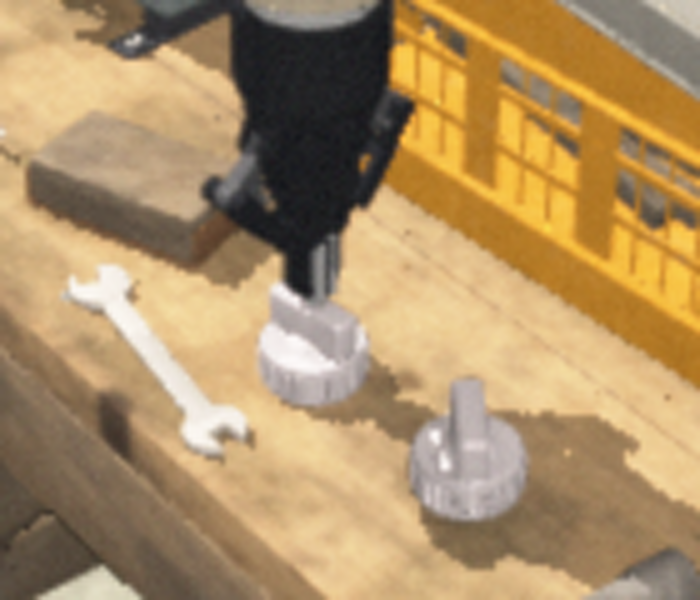

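>>> apply_moves(jaw=[0,0,0,0,0,0,0,0,0,0], delta_pos=[[0,0,0],[0,0,0],[0,0,0],[0,0,0],[0,0,0],[0,0,0],[0,0,10],[0,0,20],[0,0,27],[0,0,27]], dr=[[0,0,0],[0,0,0],[0,0,0],[0,0,0],[0,0,0],[0,0,0],[0,0,0],[0,0,0],[0,0,0],[0,0,0]])

```text
time_s: 5.0
tool_pos: [0.4115, -0.1157, 0.0131]
eef_rot: [[-0.149, 0.989, -0.004], [0.989, 0.149, -0.002], [-0.001, -0.004, -1.0]]
contact_force: [-0.1, -1.0, 0.8]
gripper_width: 0.0855
```

Run:
```python
from h import *
show()
grab('wrist','w3')
bar('w3',(.4122,-.1155))
print(rel((.4122,-.1155,.013),8.5))
```

```text
t 5.0 pos [ 0.4115 -0.1157  0.0131] th 8.56 tilt [-0.0038 -0.0016 -1.    ] F [-0.1 -1.   0.8] M [0.01 0.02 0.01] w 0.0855 q [-38.4   9.3  51.7 128.1  -9.8  46.7  28.4]
bar 5087 [320.35777472 277.61214861] [ 0.4113 -0.1135  0.0449] 0.0452 [ 0.4113 -0.1135  0.045 ] ((411.4360046386719, -114.56295776367188), (15.565646171569824, 50.92668914794922), 8.522794723510742)
skirt [ 0.411  -0.1119  0.0219] 0.022100528782736814
(array([0.2, 0.4, 0.6]), array([-0.2 ,  0.06,  0.06]))
```

View pics/w3.png

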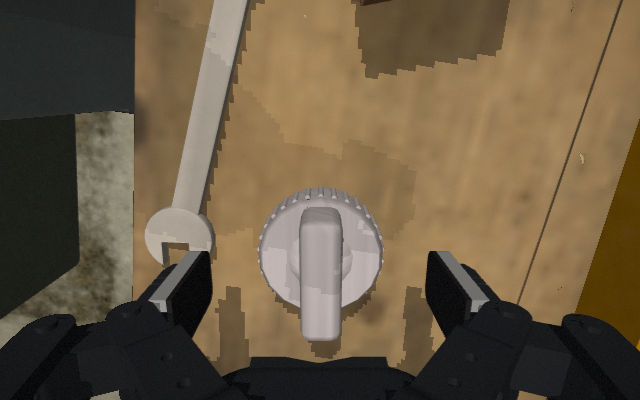

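>>> apply_moves(jaw=[0.3,0.6,0.8,1,1,1,1,1,1,1], delta_pos=[[1,0,0],[1,0,0],[1,0,0],[1,0,0],[1,0,0],[1,0,0],[1,0,0],[1,0,0],[1,0,0],[1,0,0]], dr=[[0,0,0],[0,0,0],[0,0,0],[0,0,0],[0,0,0],[0,0,0],[0,0,0],[0,0,0],[0,0,0],[0,0,0]])

```text
time_s: 6.05
tool_pos: [0.4127, -0.1148, 0.0142]
eef_rot: [[-0.149, 0.989, -0.001], [0.989, 0.149, -0.001], [-0.001, -0.002, -1.0]]
contact_force: [-0.1, -0.3, 6.2]
gripper_width: 0.0148
```

Run:
```python
from h import *
show()
grab('wrist','w4')
```

```text
t 6.05 pos [ 0.4127 -0.1148  0.0142] th 8.56 tilt [-0.0015 -0.0013 -1.    ] F [-0.1 -0.3  6.2] M [ 0.14 -0.22  0.01] w 0.0148 q [-38.5   9.1  51.7 128.1  -9.7  46.7  28.1]
```

View pics/w4.png

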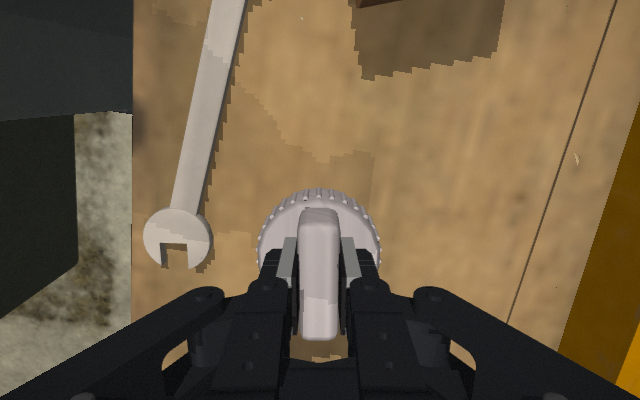

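Run:
```python
from h import *
for t in((.4127,-.1148,.2),(.445,-.05,.28),(.455,.22,.28)): print(rel(t,8.5))
```

```text
(array([  -0.2,   -0.3, -185.8]), array([-0.1 ,  0.06,  0.06]))
(array([  59. ,   41.1, -266. ]), array([-0.1 ,  0.06,  0.06]))
(array([ 324.5,   91.2, -266.3]), array([-0.1 ,  0.06,  0.06]))
```

>>> apply_moves(jaw=[1,1,1,1,1,1,1,1,1], delta_pos=[[0,0,-8],[0,0,-40],[0,0,-80],[0,0,-120],[0,5,-155],[0,12,-186],[30,26,-225],[59,41,-255],[59,41,-266]], dr=[[0,0,0],[0,0,0],[0,0,0],[0,0,0],[0,0,0],[0,0,0],[0,0,0],[0,0,0],[0,0,0]])

```text
time_s: 7.0
tool_pos: [0.4463, -0.046, 0.2829]
eef_rot: [[-0.154, 0.988, 0.002], [0.988, 0.154, -0.001], [-0.001, 0.002, -1.0]]
contact_force: [-0.0, -0.3, -2.7]
gripper_width: 0.0146
```

Run:
```python
from h import *
show()
print(rel((.455,.22,.28),8.5))
```

```text
t 7.0 pos [ 0.4463 -0.046   0.2829] th 8.85 tilt [ 1.9e-03 -6.0e-04 -1.0e+00] F [-0.  -0.3 -2.7] M [-0.07 -0.09 -0.  ] w 0.0146 q [-47.1 -11.9  41.4 106.6   7.9  82.3   1.5]
(array([261.5,  49.5,   2.8]), array([0.1 , 0.05, 0.35]))
```

>>> apply_moves(jaw=[1,1,1,1,1,1,1], delta_pos=[[45,8,0],[90,16,0],[135,25,0],[180,34,0],[225,42,0],[261,50,0],[261,50,0]], dr=[[0,0,0],[0,0,0],[0,0,0],[0,0,0],[0,0,0],[0,0,0],[0,0,0]])

```text
time_s: 7.7
tool_pos: [0.4541, 0.2245, 0.2819]
eef_rot: [[-0.161, 0.987, 0.001], [0.987, 0.161, -0.002], [-0.002, 0.001, -1.0]]
contact_force: [0.4, -0.0, -2.4]
gripper_width: 0.0146
```

Run:
```python
from h import *
show()
s,p,d=grab('wrist','w5')
```

```text
t 7.7 pos [0.4541 0.2245 0.2819] th 9.24 tilt [ 9.0e-04 -1.9e-03 -1.0e+00] F [ 0.4 -0.  -2.4] M [-0.03  0.01 -0.05] w 0.0146 q [-58.2  -0.2  26.9  99.4   0.2  80.8 -22. ]
```

View pics/w5.png

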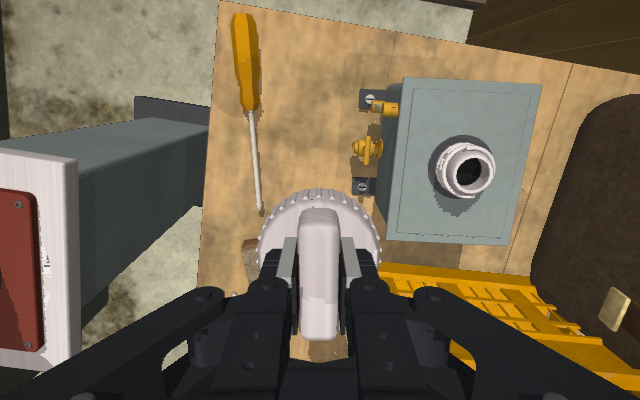

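Run:
```python
from h import *
zz=np.load('w5.npz'); s=dict(tool_pos=zz['pos'],eef_rot=zz['R']); d=zz['d']; v,u=np.mgrid[0:400,0:640]
uv=np.c_[u.ravel(),v.ravel()]; P=bydepth('wrist',uv,d.ravel(),s); ok=d.ravel()>0
near=np.hypot(P[:,0]-.573,P[:,1]-.248)
m=ok&(near<.12)&(P[:,2]>.118)&(P[:,2]<.130)
Q=onplane('wrist',uv[m],.124,s); print('plate',m.sum(),np.median(P[m,2]),cv2.minAreaRect((Q[:,:2]*1000).astype(np.float32)))
# trimmed: use mask image opening
M=np.zeros((400,640),np.uint8); M[v.ravel()[m],u.ravel()[m]]=255
M=cv2.morphologyEx(M,cv2.MORPH_OPEN,np.ones((5,5)))
c=max(cv2.findContours(M,0,2)[0],key=cv2.contourArea); h=cv2.convexHull(c)
print('hull',cv2.minAreaRect((onplane('wrist',h[:,0],.124,s)[:,:2]*1000).astype(np.float32)))
m=ok&(near<.04)&(P[:,2]>.147)&(P[:,2]<.156)
Q=onplane('wrist',uv[m],.150,s); print('lip',m.sum(),np.median(P[m,2]),Q.mean(0),cv2.minEnclosingCircle((Q[:,:2]*1000).astype(np.float32)),cv2.fitEllipse((Q[:,:2]*1000).astype(np.float32)))
m=ok&(near<.04)&(P[:,2]>.128)&(P[:,2]<.156)
print('neck',m.sum(),P[m].mean(0))
# dark hole
g=cv2.cvtColor(cv2.imread('pics/w5.png'),6); hm=((g<60)&(np.hypot(u-469,v-171)<26)).astype(np.uint8)
c=max(cv2.findContours(hm,0,2)[0],key=cv2.contourArea); X=onplane('wrist',c[:,0],.150,s)[:,:2]*1000
print('hole',cv2.fitEllipse(X.astype(np.float32)))
bar('w5',s['tool_pos'][:2],s['tool_pos'][2]-.0142)
p=cv2.imread('pics/w5.png');cv2.imwrite('pics/w5c.png',cv2.resize(p[120:220,415:525],(660,600),interpolation=cv2.INTER_CUBIC))
```

```text
plate 19132 0.12310153079140959 ((573.6995849609375, 249.47744750976562), (115.13395690917969, 144.37359619140625), 6.1955742835998535)
hull ((573.6980590820312, 249.477294921875), (115.13062286376953, 144.3735809326172), 6.195601940155029)
lip 697 0.1497010591195973 [0.57278477 0.2500631  0.15      ] ((575.4200439453125, 250.93966674804688), 20.683507919311523) ((573.880859375, 249.4175567626953), (30.83527374267578, 32.11058044433594), 14.96196460723877)
neck 2428 [0.57271532 0.25003689 0.14232055]
hole ((571.571044921875, 250.15798950195312), (17.626319885253906, 22.5195369720459), 160.06565856933594)
bar 6422 [318.47524136 275.12208035] [0.4529 0.2273 0.3131] 0.3131 [0.4529 0.227  0.3127] ((453.24267578125, 224.53781127929688), (44.2823371887207, 41.99980545043945), 57.090415954589844)
skirt [0.4511 0.238  0.2893] 0.289557701297785
```

View pics/w5c.png

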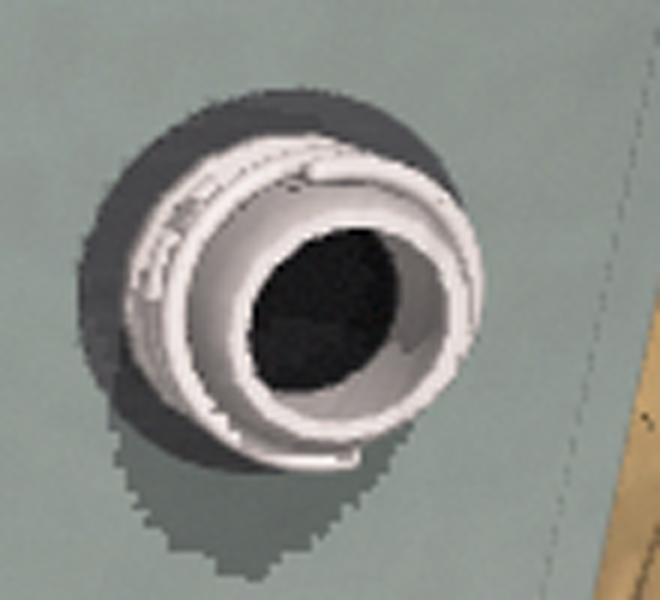

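Run:
```python
from h import *
zz=np.load('w5.npz'); s=dict(tool_pos=zz['pos'],eef_rot=zz['R'])
print(onplane('wrist',[(473.2,174.2)],.15,s))
# lip ring ellipse by brightness contour
p=cv2.imread('pics/w5.png'); 
pts=np.array([(230,340),(250,275),(300,228),(365,208),(430,235),(466,290),(460,360),(425,418),(350,442),(270,410)])/6.+[415,120]
X=onplane('wrist',pts,.15,s)[:,:2]*1000; print(cv2.fitEllipse(X.astype(np.float32)))
d=zz['d']
v,u=np.mgrid[0:400,0:640]; uv=np.c_[u.ravel(),v.ravel()]; P=bydepth('wrist',uv,d.ravel(),s)
# cap bar along tool: profile in tool frame
L=(P-s['tool_pos'])@s['eef_rot']*1000
m=(d.ravel()>0)&(abs(L[:,1])<5)&(L[:,2]>-40)&(L[:,2]<-22)&(abs(L[:,0])<35)
print('bar tool', L[m].min(0),L[m].max(0),np.percentile(L[m,0],[1,99]),np.median(L[m,2]))
m=(d.ravel()>0)&(L[:,2]>-11)&(L[:,2]<-4)&(np.hypot(L[:,0],L[:,1])<36)
print('skirt tool',np.median(L[m,2]),cv2.minEnclosingCircle(L[m,:2].astype(np.float32)), np.percentile(L[m,0],[.5,99.5]),np.percentile(L[m,1],[.5,99.5]))
```

```text
[[0.5757907  0.24873832 0.15      ]]
((576.251953125, 248.41146850585938), (30.74016761779785, 32.91306686401367), 52.53123092651367)
bar tool [-26.39677997  -4.99674076 -33.78708777] [ 23.50020926   4.99932389 -22.07459776] [-24.89734812  23.18824627] -31.324831859243492
skirt tool -7.713299540882285 ((-1.4303877353668213, -0.7316612601280212), 28.065431594848633) [-5.52224378 25.42425634] [-27.21814185  25.88339104]
```

Run:
```python
from h import *
print(rel((.468,.245,.28),-80))
```

```text
(array([21.4, 16.8,  2. ]), array([ 0.16,  0.11, 89.05]))
```

>>> apply_moves(jaw=[1,1,1,1,1,1,1,1,1,1], delta_pos=[[21,17,2],[21,17,2],[21,17,2],[21,17,2],[21,17,2],[21,17,2],[21,17,2],[21,17,2],[21,17,2],[21,17,2]], dr=[[0,0,8.5],[0,0,17],[0,0,25.5],[0,0,34],[0,0,42.5],[0,0,51],[0,0,59.5],[0,0,68],[0,0,76.5],[0,0,85]])

```text
time_s: 8.75
tool_pos: [0.4684, 0.2425, 0.2801]
eef_rot: [[0.972, 0.235, 0.001], [0.235, -0.972, -0.004], [-0.0, 0.004, -1.0]]
contact_force: [0.5, -0.2, -2.1]
gripper_width: 0.0148
```

Run:
```python
from h import *
show()
```

```text
t 8.75 pos [0.4684 0.2425 0.2801] th -76.43 tilt [ 9.0e-04 -3.9e-03 -1.0e+00] F [ 0.5 -0.2 -2.1] M [ 0.03 -0.    0.02] w 0.0148 q [ -60.3    2.7   29.3   97.1   -1.1   80.6 -107.3]
```

>>> apply_moves(jaw=[1,1], delta_pos=[[0,0,0],[0,0,0]], dr=[[0,0,0],[0,0,0]])

```text
time_s: 8.95
tool_pos: [0.4686, 0.2409, 0.2802]
eef_rot: [[0.972, 0.237, 0.001], [0.237, -0.972, -0.004], [-0.0, 0.005, -1.0]]
contact_force: [0.8, -0.8, -2.4]
gripper_width: 0.0147
```

Run:
```python
from h import *
show()
s,p,d=grab('wrist','w6')
```

```text
t 8.95 pos [0.4686 0.2409 0.2802] th -76.31 tilt [ 0.001  -0.0044 -1.    ] F [ 0.8 -0.8 -2.4] M [ 0.03 -0.04  0.02] w 0.0147 q [ -60.2    2.6   29.3   97.1   -1.1   80.7 -107.1]
```

View pics/w6.png

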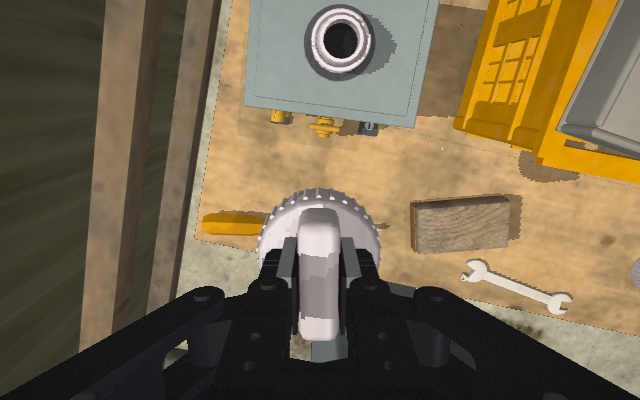

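Run:
```python
from h import *
p=cv2.imread('pics/w6.png');cv2.imwrite('pics/w6c.png',cv2.resize(p[0:90,295:395],(660,594),interpolation=cv2.INTER_CUBIC))
zz=np.load('w6.npz'); s=dict(tool_pos=zz['pos'],eef_rot=zz['R']); d=zz['d']; v,u=np.mgrid[0:400,0:640]
uv=np.c_[u.ravel(),v.ravel()]; P=bydepth('wrist',uv,d.ravel(),s); ok=d.ravel()>0
near=np.hypot(P[:,0]-.574,P[:,1]-.249)
m=ok&(near<.04)&(P[:,2]>.147)&(P[:,2]<.156)
print('lip',m.sum(),np.median(P[m,2]),P[m].mean(0),cv2.fitEllipse((onplane('wrist',uv[m],.15,s)[:,:2]*1000).astype(np.float32)))
m=ok&(near<.04)&(P[:,2]>.128)&(P[:,2]<.156); print(cv2.minEnclosingCircle((P[m,:2]*1000).astype(np.float32)))
M=np.zeros((400,640),np.uint8);m=ok&(near<.12)&(P[:,2]>.118)&(P[:,2]<.130);M[v.ravel()[m],u.ravel()[m]]=255
M=cv2.morphologyEx(M,cv2.MORPH_OPEN,np.ones((5,5)));c=max(cv2.findContours(M,0,2)[0],key=cv2.contourArea)
c=c[:,0]; X=onplane('wrist',c,.124,s)[:,:2]*1000
print('plate',cv2.minAreaRect(X.astype(np.float32)))
e=X[(X[:,0]<540)&(X[:,1]>190)&(X[:,1]<305)]; l=cv2.fitLine(e.astype(np.float32),cv2.DIST_HUBER,0,.01,.01).ravel(); print('front edge dir',np.degrees(np.arctan2(l[1],l[0])),l)
```

```text
lip 864 0.14976014932263854 [0.57484996 0.24915717 0.14954542] ((574.6699829101562, 248.90052795410156), (31.08709716796875, 32.22439193725586), 13.804386138916016)
((575.049072265625, 248.9147491455078), 22.51866912841797)
plate ((566.5325317382812, 248.1058349609375), (98.31539916992188, 144.22628784179688), 6.2293314933776855)
front edge dir -83.92467 [ 1.0583589e-01 -9.9438363e-01  5.1713855e+02  2.5405746e+02]
```

View pics/w6c.png

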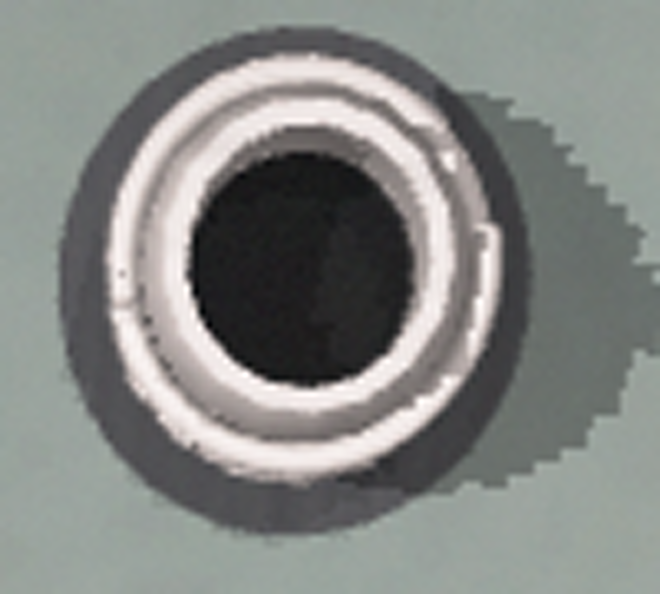

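>>> apply_moves(jaw=[1,1,1,1,1,1,1,1,1,1], delta_pos=[[0,0,0],[0,0,0],[0,0,0],[0,0,0],[0,0,0],[0,0,0],[0,0,0],[0,0,0],[0,0,0],[0,0,0]], dr=[[0,0,-8.5],[0,0,-17],[0,0,-25.5],[0,0,-34],[0,0,-42.5],[0,0,-51],[0,0,-59.5],[0,0,-68],[0,0,-76.5],[0,0,-85]])

```text
time_s: 10.0
tool_pos: [0.4686, 0.2409, 0.2802]
eef_rot: [[-0.161, 0.987, 0.001], [0.987, 0.161, -0.004], [-0.005, 0.0, -1.0]]
contact_force: [0.2, -0.4, -3.2]
gripper_width: 0.0148
```

Run:
```python
from h import *
show()
print(rel((.5741,.2490,.22),86))
```

```text
t 10.0 pos [0.4686 0.2409 0.2802] th 9.24 tilt [ 9.0e-04 -4.5e-03 -1.0e+00] F [ 0.2 -0.4 -3.2] M [ 0.03 -0.06 -0.03] w 0.0148 q [-58.1   2.7  27.1  97.1  -1.   80.7 -21.6]
(array([ -8.6, 105.4,  60.3]), array([ -0.17,   0.23, -76.76]))
```

>>> apply_moves(jaw=[1,1,1,1,1,1,1,1,1,1], delta_pos=[[-1,10,0],[-2,25,0],[-4,45,5],[-5,65,10],[-7,85,20],[-8,100,30],[-8.6,105.4,40],[-8.6,105.4,50],[-8.6,105.4,60],[-8.6,105.4,60]], dr=[[0,0,-8.5],[0,0,-17],[0,0.1,-25.5],[-0.1,0.1,-34],[-0.1,0.2,-42.5],[-0.1,0.2,-51],[-0.1,0.2,-59.5],[-0.2,0.2,-68],[-0.2,0.2,-76.5],[-0.2,0.2,-76.8]])

```text
time_s: 11.0
tool_pos: [0.5734, 0.2483, 0.2187]
eef_rot: [[-0.998, 0.064, -0.002], [0.064, 0.998, -0.002], [0.002, -0.002, -1.0]]
contact_force: [-0.8, -0.8, -2.3]
gripper_width: 0.0148
```

>>> apply_moves(jaw=[1], delta_pos=[[0,0,0]], dr=[[0,0,0]])

```text
time_s: 11.1
tool_pos: [0.5735, 0.248, 0.219]
eef_rot: [[-0.998, 0.067, -0.002], [0.067, 0.998, -0.002], [0.002, -0.002, -1.0]]
contact_force: [-1.1, -0.4, -1.4]
gripper_width: 0.0149
```

Run:
```python
from h import *
show()
print(rel((.5741,.2490,.19),86))
s,p,d=grab('wrist','w7'); s,p,d=grab('scene','s7')
cv2.imwrite('pics/s7c.png',cv2.resize(p[60:200,190:350,::-1],(640,560),interpolation=cv2.INTER_CUBIC))
```

```text
t 11.1 pos [0.5735 0.248  0.219 ] th 86.18 tilt [-0.0016 -0.0016 -1.    ] F [-1.1 -0.4 -1.4] M [-0.02 -0.   -0.01] w 0.0149 q [-45.7  16.9  22.7  88.8  -6.6  75.7  64. ]
(array([-0.6,  1.1, 29. ]), array([-0.1 , -0.09,  0.18]))
```

View pics/s7c.png

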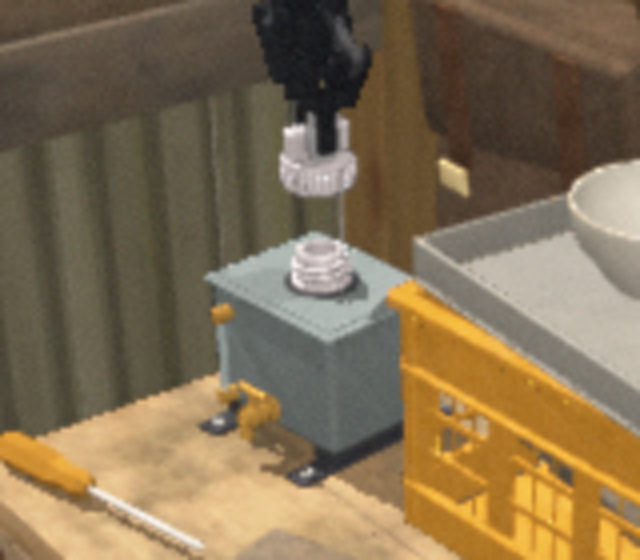

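View pics/w7.png

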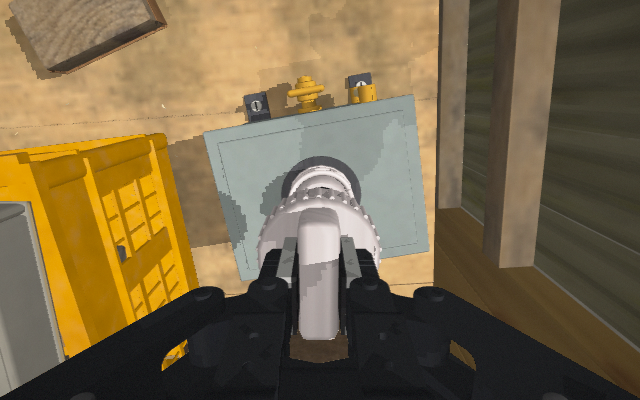

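>>> apply_moves(jaw=[1,1,1,1,1], delta_pos=[[-0.6,1.1,10],[-0.6,1.1,25],[-0.6,1.1,40],[-0.6,1.1,49],[-0.6,1.1,49]], dr=[[-0.1,-0.1,0],[-0.1,-0.1,0],[-0.1,-0.1,0],[-0.1,-0.1,0],[-0.1,-0.1,0]])

```text
time_s: 11.7
tool_pos: [0.573, 0.2486, 0.1678]
eef_rot: [[-0.998, 0.067, -0.003], [0.067, 0.998, -0.002], [0.002, -0.002, -1.0]]
contact_force: [-0.8, -0.1, -2.9]
gripper_width: 0.0147
```

Run:
```python
from h import *
show()
print(rel((.5741,.2490,.160),86))
```

```text
t 11.7 pos [0.573  0.2486 0.1678] th 86.19 tilt [-0.0025 -0.0018 -1.    ] F [-0.8 -0.1 -2.9] M [ 0.04  0.01 -0.01] w 0.0147 q [-45.4  18.8  22.3  92.6  -7.5  70.2  64.6]
(array([-1.1,  0.4,  7.8]), array([-0.11, -0.14,  0.19]))
```

>>> apply_moves(jaw=[1,1,1,1], delta_pos=[[-1.5,0.6,2],[-1.8,0.6,4],[-1.8,0.6,7],[-1.8,0.6,7]], dr=[[-0.1,-0.1,0],[-0.1,-0.1,0],[-0.1,-0.1,0],[-0.1,-0.1,0]])

```text
time_s: 12.1
tool_pos: [0.5748, 0.2491, 0.1606]
eef_rot: [[-0.998, 0.067, -0.001], [0.067, 0.998, -0.0], [0.001, -0.0, -1.0]]
contact_force: [-0.1, 0.9, -3.2]
gripper_width: 0.0152
```

Run:
```python
from h import *
show()
print(rel((.5741,.2490,.152),86))
```

```text
t 12.1 pos [0.5748 0.2491 0.1606] th 86.18 tilt [-8.e-04 -2.e-04 -1.e+00] F [-0.1  0.9 -3.2] M [-0.02 -0.    0.02] w 0.0152 q [-45.3  19.3  22.3  92.9  -7.7  69.4  64.8]
(array([ 0.7, -0.1,  8.6]), array([-0.01, -0.04,  0.18]))
```

>>> apply_moves(jaw=[1,1,1,1], delta_pos=[[0.3,0,1.5],[0.3,0,3],[0.3,0,4.5],[0.3,0,4.5]], dr=[[0,0,0],[0,0,0],[0,0,0],[0,0,0]])

```text
time_s: 12.5
tool_pos: [0.5743, 0.2491, 0.1559]
eef_rot: [[-0.998, 0.066, -0.001], [0.066, 0.998, -0.0], [0.001, -0.0, -1.0]]
contact_force: [0.1, -0.1, -2.3]
gripper_width: 0.0146
```

Run:
```python
from h import *
show()
print(rel((.5741,.2490,.152),86))
```

```text
t 12.5 pos [0.5743 0.2491 0.1559] th 86.19 tilt [-1.1e-03 -3.0e-04 -1.0e+00] F [ 0.1 -0.1 -2.3] M [-0.   -0.03  0.05] w 0.0146 q [-45.2  19.4  22.2  93.3  -7.8  68.9  64.8]
(array([ 0.2, -0.1,  3.9]), array([-0.02, -0.06,  0.19]))
```

>>> apply_moves(jaw=[1,1,1,1], delta_pos=[[0,0,1],[0,0,2],[0,0,3],[0,0,3]], dr=[[0,0,0],[0,0,0],[0,0,0],[0,0,0]])

```text
time_s: 12.9
tool_pos: [0.5743, 0.2491, 0.1531]
eef_rot: [[-0.998, 0.067, -0.001], [0.067, 0.998, -0.0], [0.001, -0.0, -1.0]]
contact_force: [-1.7, -0.3, 2.1]
gripper_width: 0.0149
```

Run:
```python
from h import *
show()
```

```text
t 12.9 pos [0.5743 0.2491 0.1531] th 86.18 tilt [-1.e-03 -2.e-04 -1.e+00] F [-1.7 -0.3  2.1] M [-0.14  0.2   0.03] w 0.0149 q [-45.2  19.6  22.2  93.5  -7.8  68.6  64.9]
```

>>> apply_moves(jaw=[1,1,1,1,1,1], delta_pos=[[0,0,0.3],[0,0,0.5],[0,0,0.9],[0,0,1.2],[0,0,1.6],[0,0,1.8]], dr=[[0,0,7],[0,0,14],[0,0,21],[0,0,28],[0,0,35],[0,0,40]])

```text
time_s: 13.5
tool_pos: [0.5744, 0.2491, 0.1515]
eef_rot: [[-0.718, 0.696, -0.001], [0.696, 0.718, -0.0], [0.001, -0.001, -1.0]]
contact_force: [-1.1, -1.4, 0.8]
gripper_width: 0.0144
```

Run:
```python
from h import *
show()
```

```text
t 13.5 pos [0.5744 0.2491 0.1515] th 45.91 tilt [-9.e-04 -1.e-04 -1.e+00] F [-1.1 -1.4  0.8] M [-0.04  0.3   0.04] w 0.0144 q [-50.4  20.4  28.8  93.8 -10.4  68.5  26.7]
```

>>> apply_moves(jaw=[1,1,1,1,1,1,1,1,1,1], delta_pos=[[0,0,0.4],[0,0,0.7],[0,0,1.0],[0,0,1.4],[0,0,1.7],[0,0,2.0],[0,0,2.4],[0,0,2.7],[0,0,3.0],[0,0,3.4]], dr=[[0,0,8],[0,0,16],[0,0,24],[0,0,32],[0,0,40],[0,0,48],[0,0,56],[0,0,64],[0,0,72],[0,0,80]])

```text
time_s: 14.5
tool_pos: [0.575, 0.2502, 0.1485]
eef_rot: [[0.565, 0.825, 0.001], [0.825, -0.565, 0.001], [0.002, 0.0, -1.0]]
contact_force: [2.5, 3.5, -2.3]
gripper_width: 0.0151
```

Run:
```python
from h import *
show()
```

```text
t 14.5 pos [0.575  0.2502 0.1485] th -34.37 tilt [ 0.001   0.0014 -1.    ] F [ 2.5  3.5 -2.3] M [ 0.67 -0.62  0.07] w 0.0151 q [-61.3  23.4  43.7  94.5 -17.1  68.9 -48.2]
```

>>> apply_moves(jaw=[1,1,1,1,1,1], delta_pos=[[0,-0.3,0.3],[0,-0.3,0.6],[0,-0.3,0.9],[0,-0.3,1.2],[0,-0.3,1.5],[0,-0.3,1.6]], dr=[[0,0,7],[0,0,14],[0,0,21],[0,0,28],[0,0,35],[0,0,38]])

```text
time_s: 15.1
tool_pos: [0.5759, 0.2506, 0.1473]
eef_rot: [[0.954, 0.299, 0.004], [0.299, -0.954, 0.002], [0.004, -0.001, -1.0]]
contact_force: [3.2, -0.8, -1.9]
gripper_width: 0.0151
```

Run:
```python
from h import *
show()
```

```text
t 15.1 pos [0.5759 0.2506 0.1473] th -72.63 tilt [ 0.0036  0.0017 -1.    ] F [ 3.2 -0.8 -1.9] M [ 0.   -0.89  0.07] w 0.0151 q [-66.8  26.   51.7  94.8 -21.6  69.5 -82.9]
```

Run:
```python
from h import *
print(rel((.5752,.2493,.1468),-84))
```

```text
(array([-1. ,  1. ,  0.5]), array([-0.05, -0.22, 11.37]))
```

>>> apply_moves(jaw=[1,1,1], delta_pos=[[-0.8,0.7,0.3],[-0.8,0.7,0.6],[-0.8,0.7,0.8]], dr=[[0,0.2,4],[0,0.2,8],[0,0.2,9]])

```text
time_s: 15.4
tool_pos: [0.5757, 0.2497, 0.1469]
eef_rot: [[0.99, 0.144, 0.008], [0.144, -0.99, 0.002], [0.008, -0.001, -1.0]]
contact_force: [0.3, -0.4, 1.6]
gripper_width: 0.0149
```

Run:
```python
from h import *
show()
print(rel((.5752,.2493,.1468),-84))
```

```text
t 15.4 pos [0.5757 0.2497 0.1469] th -81.72 tilt [ 0.008   0.0024 -1.    ] F [ 0.3 -0.4  1.6] M [-0.25 -0.03  0.07] w 0.0149 q [-68.2  26.5  53.8  95.2 -22.6  69.4 -91. ]
(array([-0.6,  0.3,  0.1]), array([-0.08, -0.47,  2.28]))
```

>>> apply_moves(jaw=[1,1,1], delta_pos=[[-0.3,0.2,0.2],[-0.3,0.2,0.3],[-0.3,0.2,0.4]], dr=[[0,-0.2,2],[0,-0.4,4],[0,-0.4,4]])

```text
time_s: 15.7
tool_pos: [0.5758, 0.25, 0.1469]
eef_rot: [[0.997, 0.075, 0.002], [0.075, -0.997, 0.002], [0.002, -0.002, -1.0]]
contact_force: [0.4, 0.9, 2.1]
gripper_width: 0.0152
```

Run:
```python
from h import *
show()
```

```text
t 15.7 pos [0.5758 0.25   0.1469] th -85.68 tilt [ 0.0017  0.0022 -1.    ] F [0.4 0.9 2.1] M [ 0.28 -0.25  0.35] w 0.0152 q [-68.4  27.2  54.6  94.9 -23.4  70.  -94.4]
```

>>> apply_moves(jaw=[1,1,1], delta_pos=[[0,0,0.1],[0,0,0.2],[0,0,0.2]], dr=[[0,0,2],[0,0,4],[0,0,4]])

```text
time_s: 16.0
tool_pos: [0.5764, 0.251, 0.147]
eef_rot: [[1.0, 0.007, 0.003], [0.007, -1.0, 0.003], [0.003, -0.003, -1.0]]
contact_force: [2.8, 3.4, -0.3]
gripper_width: 0.0147
```

Run:
```python
from h import *
show()
```

```text
t 16.0 pos [0.5764 0.251  0.147 ] th -89.61 tilt [ 0.0032  0.0034 -1.    ] F [ 2.8  3.4 -0.3] M [ 1.02 -0.82  0.18] w 0.0147 q [-69.   27.5  55.4  94.9 -24.   70.1 -97.9]
```

Run:
```python
from h import *
s,p,d=grab('wrist','w8')
a=p[180:350,250:390,::-1]; b=cv2.imread('pics/w7.png')[180:350,250:390]
cv2.imwrite('pics/w8c.png',np.hstack([cv2.resize(b,None,fx=2.8,fy=2.8,interpolation=2),cv2.resize(a,None,fx=2.8,fy=2.8,interpolation=2)]))
```

```text
(no output)
```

View pics/w8c.png

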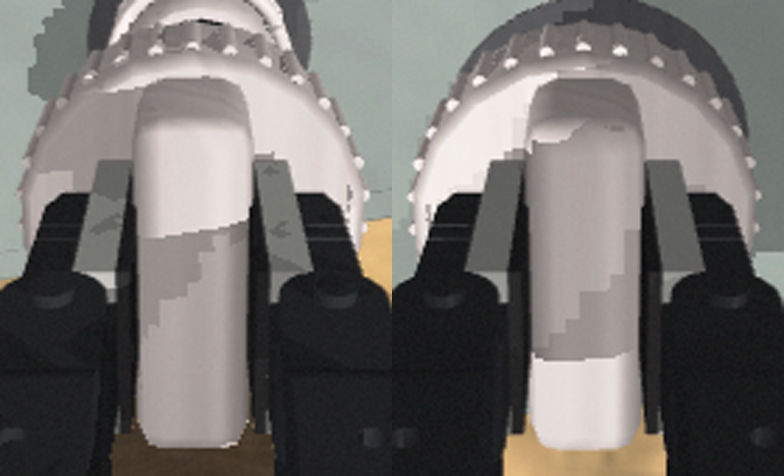

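View pics/w8.png

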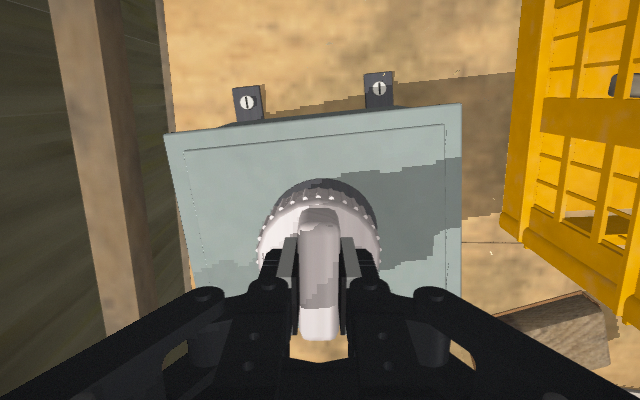

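```bash
cat >> h.py <<'E'
def barang(tag):
    zz=np.load(tag+'.npz'); s=dict(tool_pos=zz['pos'],eef_rot=zz['R']); d=zz['d']
    g=cv2.cvtColor(cv2.imread(f'pics/{tag}.png'),cv2.COLOR_BGR2GRAY).astype(float)
    L=[];Rr=[]
    for v in range(262,322):
        row=g[v,285:355]; bright=row>95
        # run containing centre col 319
        c=319-285+ (0)
        l=c
        while l>0 and bright[l]: l-=1
        r=c
        while r<69 and bright[r]: r+=1
        L.append((285+l,v));Rr.append((285+r,v))
    out=[]
    for pts in(L,Rr):
        X=bydepth('wrist',pts,[1]*len(pts),s); o,dd=rays('wrist',pts,s)
        # plane at tool z=-31 mm
        Rm=np.array(zz['R']); ol=Rm.T@(o-zz['pos']); dl=dd@Rm
        Q=ol+dl*((-.031-ol[2])/dl[:,2])[:,None]
        f=cv2.fitLine((Q[:,:2]*1000).astype(np.float32),cv2.DIST_HUBER,0,.01,.01).ravel()
        a=np.degrees(np.arctan2(f[1],f[0])); a=(a+90)%180-90; out.append((round(a,2),np.round(Q[:,:2].mean(0)*1000,2)))
    print(tag,out)
E
python3 - <<'E'
from h import *
for t in('w4','w5','w6','w7','w8'): barang(t)
E
```

```text
w4 [(np.float32(0.84), array([-4.06, -6.87])), (np.float32(-0.83), array([-4.06,  7.82]))]
w5 [(np.float32(-0.48), array([-4.06, -6.94])), (np.float32(-0.83), array([-4.06,  7.86]))]
w6 [(np.float32(1.3), array([-4.06, -6.86])), (np.float32(-1.16), array([-4.06,  7.9 ]))]
w7 [(np.float32(0.36), array([-4.06, -6.95])), (np.float32(-0.83), array([-4.06,  7.89]))]
w8 [(np.float32(1.65), array([-4.06, -6.89])), (np.float32(-0.35), array([-4.06,  8.01]))]
```

>>> apply_moves(jaw=[1,1,1,1], delta_pos=[[0,0,0.1],[0,0,0.2],[0,0,0.3],[0,0,0.3]], dr=[[0,0,3],[0,0,6],[0,0,8],[0,0,8]])

```text
time_s: 16.45
tool_pos: [0.5755, 0.251, 0.1471]
eef_rot: [[0.992, -0.129, 0.001], [-0.129, -0.992, 0.003], [0.001, -0.003, -1.0]]
contact_force: [-3.7, -1.3, 8.1]
gripper_width: 0.0152
```

Run:
```python
from h import *
show()
s,p,d=grab('wrist','w9'); barang('w9')
```

```text
t 16.45 pos [0.5755 0.251  0.1471] th -97.4 tilt [ 0.0011  0.0029 -1.    ] F [-3.7 -1.3  8.1] M [-0.1   1.18  1.43] w 0.0152 q [ -70.1   28.3   57.2   94.9  -25.1   70.6 -104.8]
w9 [(np.float32(0.49), array([-3.99, -6.85])), (np.float32(-1.63), array([-3.99,  8.1 ]))]
```

View pics/w9.png

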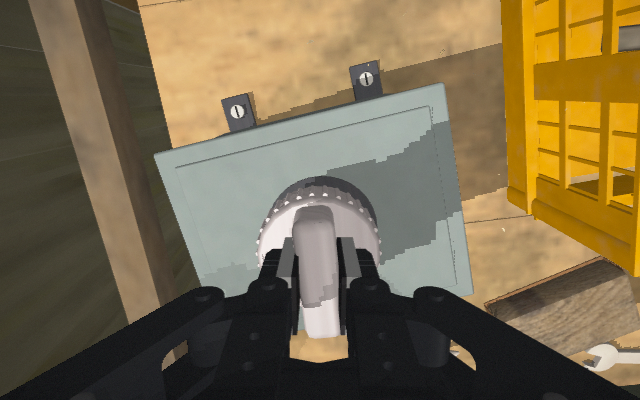

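```bash
cat >> h.py <<'E'
def bar2(tag):
    zz=np.load(tag+'.npz'); s=dict(tool_pos=zz['pos'],eef_rot=zz['R']); d=zz['d']; v,u=np.mgrid[0:400,0:640]
    uv=np.c_[u.ravel(),v.ravel()]; P=bydepth('wrist',uv,d.ravel(),s); L=(P-s['tool_pos'])@s['eef_rot']*1000
    m=((d.ravel()>0)&(L[:,2]>-36)&(L[:,2]<-26)&(abs(L[:,0])<30)&(abs(L[:,1])<14)).reshape(400,640).astype(np.uint8)*255
    n,lab,st,ce=cv2.connectedComponentsWithStats(m); k=lab[225,319]; 
    mm=lab==k; L=L.reshape(400,640,3); 
    C=[];
    for vv in range(205,340):
        row=np.where(mm[vv])[0]
        if len(row)>10:
            l=row[0];r=row[-1]; C.append((L[vv,row,0].mean(),(L[vv,l,1]+L[vv,r,1])/2,r-l))
    C=np.array(C); a=np.polyfit(C[:,0],C[:,1],1)
    R=np.array(zz['R']); th=np.degrees(np.arctan2(R[1,1],R[0,1]))
    # bar angle in tool = atan(a[0]); tool angle measured about tool z (down): world angle = xangle - a
    ba=th+90-np.degrees(np.arctan(a[0]))
    print(tag,'n',mm.sum(),'len',C[:,0].min().round(1),C[:,0].max().round(1),'medw',np.median(C[:,2]),'slope deg',np.degrees(np.arctan(a[0])).round(2),'th',th.round(2),'bar world',ba.round(2))
E
python3 - <<'E'
from h import *
for t in('w4','w5','w6','w7','w8','w9'): bar2(t)
E
```

```text
w4 n 5287 len -24.9 23.1 medw 41.0 slope deg -0.27 th 8.56 bar world 98.83
w5 n 5283 len -25.0 23.0 medw 41.0 slope deg -0.07 th 9.24 bar world 99.31
w6 n 5295 len -25.1 23.0 medw 41.0 slope deg 0.05 th -76.31 bar world 13.65
w7 n 5264 len -25.2 23.0 medw 41.0 slope deg -0.29 th 86.18 bar world 176.47
w8 n 5290 len -25.1 23.0 medw 41.0 slope deg -0.22 th -89.61 bar world 0.61
w9 n 5148 len -24.6 23.8 medw 41.0 slope deg -3.95 th -97.4 bar world -3.45
```

>>> apply_moves(jaw=[1,1,1,1], delta_pos=[[0,0,0.1],[0,0,0.1],[0,0,0.1],[0,0,0.1]], dr=[[0,0,2],[0,0,4],[0,0,6],[0,0,6]])

```text
time_s: 16.9
tool_pos: [0.5755, 0.251, 0.1473]
eef_rot: [[0.974, -0.228, 0.001], [-0.228, -0.974, 0.002], [0.001, -0.002, -1.0]]
contact_force: [0.6, -2.3, 4.4]
gripper_width: 0.015
```

Run:
```python
from h import *
show()
s,p,d=grab('wrist','w10'); bar2('w10')
```

```text
t 16.9 pos [0.5755 0.251  0.1473] th -103.16 tilt [ 0.0013  0.0018 -1.    ] F [ 0.6 -2.3  4.4] M [-0.23  0.06  3.33] w 0.015 q [ -70.9   28.9   58.5   94.9  -26.    70.9 -110. ]
w10 n 4987 len -24.8 24.0 medw 41.0 slope deg -6.12 th -103.16 bar world -7.04
```

View pics/w10.png

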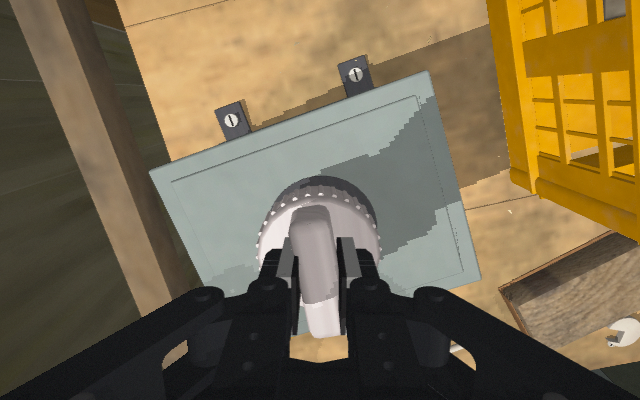

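>>> apply_moves(jaw=[1,1,1], delta_pos=[[0,0,0],[0,0,0],[0,0,0]], dr=[[0,0,-4],[0,0,-8],[0,0,-9]])

```text
time_s: 17.25
tool_pos: [0.5759, 0.2509, 0.1471]
eef_rot: [[0.997, -0.071, 0.002], [-0.071, -0.997, 0.003], [0.002, -0.003, -1.0]]
contact_force: [4.0, 0.2, -3.6]
gripper_width: 0.0148
```

Run:
```python
from h import *
show()
s,p,d=grab('wrist','w11'); bar2('w11')
```

```text
t 17.25 pos [0.5759 0.2509 0.1471] th -94.07 tilt [ 0.0022  0.0025 -1.    ] F [ 4.   0.2 -3.6] M [ 0.48 -1.18  0.8 ] w 0.0148 q [ -69.6   28.    56.4   94.9  -24.6   70.4 -101.9]
w11 n 5231 len -25.6 23.3 medw 41.0 slope deg -1.49 th -94.07 bar world -2.58
```

>>> apply_moves(jaw=[1,1,1,1,1,1,1,1,1,1], delta_pos=[[0,0,0],[0,0,-0.3],[0,0,-0.6],[0,0,-0.9],[0,0,-1.2],[0,0,-1.5],[0,0,-1.8],[0,0,-2.1],[0,0,-2.4],[0,0,-2.7]], dr=[[0,0,-8],[0,0,-16],[0,0,-24],[0,0,-32],[0,0,-40],[0,0,-48],[0,0,-56],[0,0,-64],[0,0,-72],[0,0,-80]])

```text
time_s: 18.3
tool_pos: [0.5754, 0.25, 0.1493]
eef_rot: [[0.243, 0.97, 0.0], [0.97, -0.243, 0.002], [0.002, -0.0, -1.0]]
contact_force: [0.6, 0.4, -0.9]
gripper_width: 0.0148
```

Run:
```python
from h import *
show()
s,p,d=grab('wrist','w12'); bar2('w12')
print(rel((.5747,.249,.1506),5.5))
```

```text
t 18.3 pos [0.5754 0.25   0.1493] th -14.03 tilt [ 5.e-04  2.e-03 -1.e+00] F [ 0.6  0.4 -0.9] M [-0.04 -0.18  0.01] w 0.0148 q [-58.2  22.4  39.3  94.3 -15.1  68.7 -29.5]
w12 n 5248 len -25.5 23.0 medw 41.0 slope deg -0.14 th -14.03 bar world 76.1
(array([-1.1, -0.4, -1.3]), array([ 1.000e-02, -1.200e-01, -1.904e+01]))
```

>>> apply_moves(jaw=[1,1,1,1,1], delta_pos=[[0,0,-0.3],[0,0,-0.6],[0,0,-0.9],[0,0,-1],[0,0,-1]], dr=[[0,0,-6],[0,0,-12],[0,0,-18],[0,0,-19.3],[0,0,-19.3]])

```text
time_s: 18.85
tool_pos: [0.575, 0.2495, 0.15]
eef_rot: [[-0.095, 0.995, -0.001], [0.995, 0.095, 0.002], [0.002, -0.0, -1.0]]
contact_force: [0.7, -0.4, -0.7]
gripper_width: 0.0148
```

Run:
```python
from h import *
show()
s,p,d=grab('wrist','w13'); bar2('w13'); s,p,d=grab('scene','s13')
cv2.imwrite('pics/s13c.png',cv2.resize(p[60:200,190:350,::-1],(640,560),interpolation=2))
show()
```

```text
t 18.85 pos [0.575  0.2495 0.15  ] th 5.47 tilt [-6.0e-04  1.8e-03 -1.0e+00] F [ 0.7 -0.4 -0.7] M [ 0.04 -0.14  0.01] w 0.0148 q [-55.4  21.6  35.6  94.1 -13.4  68.6 -11.3]
w13 n 5255 len -25.2 23.2 medw 41.0 slope deg -0.12 th 5.47 bar world 95.59
t 18.95 pos [0.5751 0.2496 0.15  ] th 5.52 tilt [-4.0e-04  1.6e-03 -1.0e+00] F [-0.4 -0.6 -1.9] M [-0.03 -0.13 -0.02] w 0.0146 q [-55.4  21.6  35.6  94.1 -13.4  68.6 -11.3]
```

View pics/w13.png

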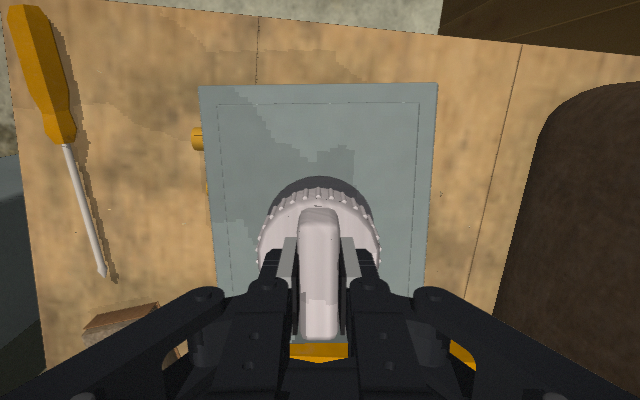

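View pics/s13c.png

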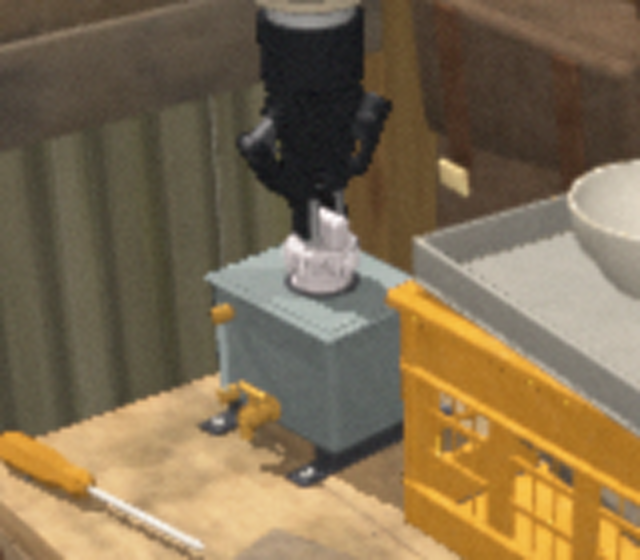

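>>> apply_moves(jaw=[1,1,1], delta_pos=[[0,0,-0.4],[0,0,-0.4],[0,0,-0.4]], dr=[[0,0,0],[0,0,0],[0,0,0]])

```text
time_s: 19.25
tool_pos: [0.5748, 0.2496, 0.1502]
eef_rot: [[-0.095, 0.995, -0.001], [0.995, 0.095, 0.001], [0.001, -0.001, -1.0]]
contact_force: [0.7, 0.5, -3.4]
gripper_width: 0.0149
```

Run:
```python
from h import *
show()
s,p,d=grab('wrist','w14'); bar2('w14')
```

```text
t 19.25 pos [0.5748 0.2496 0.1502] th 5.48 tilt [-8.0e-04  1.4e-03 -1.0e+00] F [ 0.7  0.5 -3.4] M [ 0.21 -0.2  -0.02] w 0.0149 q [-55.4  21.5  35.6  94.1 -13.4  68.6 -11.4]
w14 n 5265 len -25.2 23.1 medw 41.0 slope deg -0.08 th 5.48 bar world 95.55
```

Run:
```python
from h import *
s,p,d=grab('top','t14')
a=cv2.imread('pics/top0.png'); b=cv2.imread('pics/t14.png'); print(cv2.absdiff(a,b)[180:260,260:].max(2).__gt__(60).nonzero()[0].size)
cv2.imwrite('pics/t14c.png',cv2.resize(np.vstack([a[140:260,190:490],b[140:260,190:490]]),(750,600)))
```

```text
46
```

View pics/t14c.png

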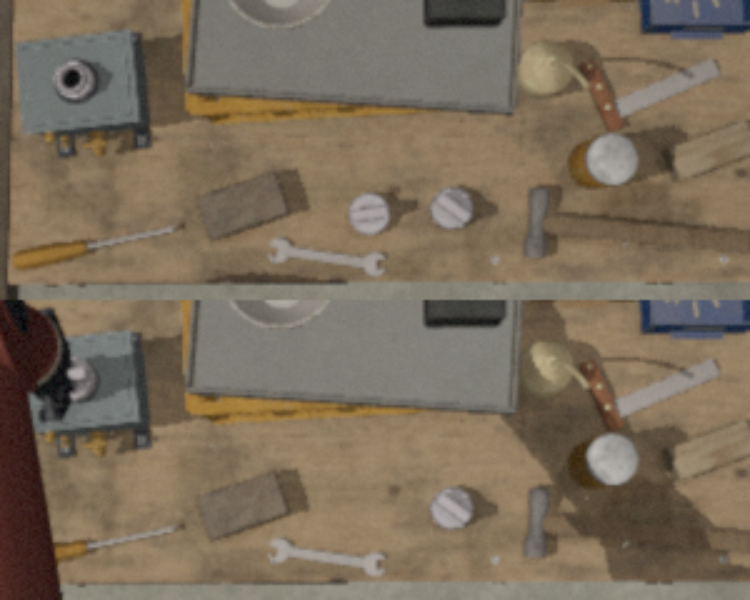

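The top view, before and after, shows the sanding block, oil can and jar unmoved; only the cap is gone from its place. It is on the tank, so I'm handing in the job.

Run:
```python
from h import *
show(); print(robot.job_done())
```

```text
t 19.35 pos [0.5749 0.2496 0.1503] th 5.5 tilt [-7.0e-04  1.4e-03 -1.0e+00] F [ 0.8  0.4 -3.8] M [ 0.17 -0.13  0.03] w 0.0151 q [-55.4  21.5  35.6  94.1 -13.4  68.6 -11.3]
the job is handed in; nothing more can be done
None
```

I screwed the leftmost cap clockwise onto the tank neck until it stopped, backed it off a quarter turn, and handed the job in at 19.35 s with the gripper still holding the bar.

**Last checks**
- **Stop:** turning torque rose from about 0.1 Nm to 3.3 Nm and the cap went no lower. Its rim was about 132.8 mm above the bench, against 132.5 mm expected.
- **Quarter turn back:** the bar is at 95.6°, where crosswise on the tank is about 96.2°. The cap is about 3.3 mm above home; 3 to 4.1 mm is expected.
- **Grip and forces:** gripper opening is 15 mm on the 16 mm bar, and the force is only about 4 N, mostly the cap's weight.
- **Other things:** in the top view the sanding block, oil can and jar have not moved.

**What disagreed**
- **Fingertips:** shut, they sat about 14 mm behind the reported TCP, not 14 mm ahead. The first close therefore shut just above the bar without touching it. I lowered the gripper and took hold on the second try.
- **Stop angle:** the stop took hold about 7° past the bar's nominal fore-and-aft line and felt springy. At full torque the bar was about 13° past it, and it twisted about 6° in the pads, then sprang back. I set the final angle from the tank's crosswise direction, so the bar ended about 96° back from where the stop took hold.

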